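# Clamp the infrared eye housing in the quick-release vise

## Robot

A 6-joint arm with a two-finger parallel gripper is mounted at the origin on the work surface. World frame = base frame: x ahead of the robot, y to its left, z up, the work surface at z = 0. Lengths are in m, angles in rad, forces in N, time in s.
With the tool pointing down it reaches from about 0.325 to 1 m from the base axis. Payload 5.1 kg.
Tool frame: the origin (TCP) lies on the front face of the gripper's body, between the roots of the fingers; the fingertips stand ctrl.finger_overhang ahead of it and the grasp point (between the pads) lies 54 mm ahead of it (ctrl.finger_overhang is the distance from the TCP to the fingertips, in m); y points along the fingers, x is the direction in which the jaws open and shut, and the axes are right-handed (so a half turn about y gives the same grasp; the last joint's range is limited). The gripper opens to 85 mm and grips with 20 to 120 N. Pads are 22 mm wide; open, the fingers measure 114 mm over their backs; the gripper's body (76 mm by 85 mm) begins 54 mm behind the grasp point. The pads swing forward as they close: fully open they stand 13 mm farther back than shut.
Start: joints at [-1.384, 0.124, 1.65, -0, 1.367, -0.083], TCP at [0.173, -0.626, 0.304] pointing down, gripper open.
Joint ranges: [-2.61, 2.61], [-1.02, 2.33], [0.03, 2.71], [-1.35, 4.49], [0.32, 2.68], [-2.91, 2.91]. Speed limits (rad/s): [2.57, 2.57, 3.14, 3.14, 3.14, 3.14].

## Interface

Orientations are given as [roll, pitch, yaw] about the fixed x, y, z axes, in that order (R = Rz(yaw) Ry(pitch) Rx(roll)).
In Python, from bench import ctrl gives the robot as it stands. The module is installed in compiled form; this text tells all that it offers.
- The arm moves only by the tool arm_command, never from a script. Its argument "deltas" is a list that holds one entry, the list of rows, each a list of 7 numbers: the finger opening in mm, from 0 to 85.4, then the shift along the world's x, y, z in mm, then the turn, a rotation vector about the world's x, y, z in rad. In form: [[[claw, x, y, z, ax, ay, az], ...]]. A call has 1 to 20 rows; each row shifts and turns the commanded pose from where the row before left it; what a row does not reach is not made up. A row lasts 1/12 s, in which the tool goes at most 41.7 mm and 7.16 degrees, less where a joint would pass 70% of its speed; a pose out of reach is approached as far as the arm can. A call is refused whole if a number of a shift passes 41.7 or a number of a turn 0.125, either way. A call with a gripper value outside its range is refused whole. The fingers move at their own pace and stop on an object; "force" is the grip in N (left out, the last holds). Time passes only in rows, so rows that do not move let the fingers close. It gives the time, the measured TCP pose, the force and the opening at its end, in the units of the state.
- ctrl.sense(): the state, without advancing time (a new reading comes with each control period).
- ctrl.get_image(name): name is "side" or "top" or "wrist"; returns the picture (400x640x3 uint8, blue, green, red); there is no depth.
- ctrl.camera_params(name): a dict with "mtx" (3x3 intrinsics, pixels), "k1" (the pictures are not rectified: a ray, as slopes to the right and down, at radius r is drawn at 1 + k1 r^2 times it, then the intrinsics apply), "R" (3x3) and "t" (3): a world point X has camera coordinates R X + t; the wrist camera has in their place "mount" (4x4, takes a point from camera to tool coordinates, whose origin is the TCP and whose axes are the tool frame's). Camera axes: x right, y down, z forward; pixel columns grow to the right and rows downward; lengths in m; the calibration is good to about 2 mm. A picture is of the moment at which its call begins: read the wrist's pose just before it. camera_params takes no time and is no camera call.
- ctrl.finish_job(): hands the job in, once; it reports no verdict.
The state is a dict: "time_s": time; "qpos": joint angles; "joint_velocities": joint speeds; "joint_efforts": joint torques, N m; "tcp_pos": TCP position; "tool_rot": TCP orientation; "force": force on the tool from outside, world axes, zero at the start; "torque": the same for the moment, N m; "width": finger opening in m.
Only numpy, scipy, OpenCV 4.12 (cv2) and the standard library are available. Lean on these libraries where they do the work, as an engineer would, in place of code of your own. Each camera call takes 0.05 s, during which the arm holds its last target.

## Task

Clamp the infrared eye housing in the bench vise for repair: squeeze the vise's release lever and, keeping it squeezed, slide the jaw block until it gently brings the housing up against the fixed jaw, then let go of the lever. Then tighten with the star handle until the housing is held firmly, at about 30 N (it is damaged above 50 N), take your hand away, and leave the other things on the counter where they are.

Things in the scene. Friction and masses are not known exactly. Their poses are not given: they have to be found in the camera images.
- vise: Grey cast bench vise fixed to the counter. Origin on the counter under the bed; z up. Jaws slide along its y: fixed jaw at -y, star handle at +y. Heights above the counter in mm: bed rails 40, jaws and jaw block 104. Base plate 90 (x) x 250 (y -145 to 105), 15 high. Between the rails lie fixed teeth 5 apart; a sprung half-nut under the block drops into them with 0.6 play.
- fixed_face (a point): Point on the fixed jaw's gripping face (looks along the vise's +y), 70 mm above the counter, in the middle of its 76 mm width. Axes as the vise's.
- jaw_block (a joint): How far the jaw block has slid towards the fixed jaw, m, 0 (open) to 0.095. It slides with about 6 N of friction, and only while the lever is squeezed; else the half-nut holds it. Block 70 (x) x 60 (y), flat top at height 104 mm; it carries front jaw, lever, post and handle.
- front_jaw: Jaw plate on the block's -y side, 70 wide (x), 43 to 104 mm above the counter. The screw drives it out of the block towards the fixed jaw, 4.5 mm per radian of handle; its 10 mm black rubber facing yields about 0.1 mm per N. The body's origin lies at counter height 48 mm behind (+y of) its gripping face. Axes as the vise's.
- jaw_face (a point): Point on the front jaw's gripping face (looks along the vise's -y), 70 mm above the counter, mid width. Axes as the vise's. When the housing is gripped it is 30 mm from fixed_face.
- post_top (a point): Middle of the top of the fixed thumb post on the jaw block, 146 mm above the counter; post 28 (x) x 8 (y) mm, rising 42 mm above the block's top. Moves with the block. Axes as the vise's.
- lever_top (a point): Top outer (+y) edge of the release lever, a plate 28 (x) x 8 mm beside the post on its +y side, pivoted 91 mm above the counter. At rest it leans out and post and lever measure about 45 mm across (y) at the top; squeezed to its stop it is upright, top at 146 mm, and they measure 34 mm, centred 13 mm to +y of post_top.
- lever (a joint): Release lever, rad: 0 at rest, 0.2 squeezed to its stop (about 12 N, 125 mm above the counter). The half-nut clears the teeth above about 0.14. Let go, it springs back; if tooth meets tooth (also possible at the start) it stays up to 0.13 in, until tightening pushes the block back (up to 5 mm) and the half-nut drops into mesh.
- handle (a joint): Star handle, rad, grows as it tightens, to 8. Five arms 72 deg apart end in black balls 14 mm across, centres 36 mm off the axis. At value t the balls stand k*72 deg - t above level on the vise's -x side: pushing balls down there tightens. Turned slowly it takes 0.22 N m (6 N on a level ball) + 0.0045 per N of clamping (30 N: 0.355). In mesh clamping rises 35 N per rad. Stays put.
- hub (a point): Centre of the star handle, on its axis (the vise's y), 86 mm above the counter, 40 mm beyond the block's +y face. Moves with the block, does not turn. Axes as the vise's.
- eye_housing: The work: blue plastic infrared eye housing with a round black lens on top, 46 (x) x 30 (y) x 38 high, origin under its middle; it lies loose on the bed rails between the jaws, roughly square to them, and is to be gripped across its 30 mm.
- tuning_knob: Bystander: chrome tuning knob, 32 across, 21 high, on the counter beside the vise. Origin under its middle.
- spacer_a: Bystander: white nylon spacer, 16 across, 15 high, on the counter beside the vise.
- spacer_b: Bystander: the other white nylon spacer, same size.
- tube_clamp: Bystander: brass tube clamp, 50 x 16 x 30 high, on the counter beside the vise.
- screwdriver: Bystander: screwdriver, 180 long, lying on the counter.
- remote: Bystander: black remote control, 160 x 45 x 18, lying on the counter.

How it is judged:
By the outcome, as a careful person would: the job done as asked, in the order asked, and still so for the second after the job is handed in, with the robot touching nothing.
It also fails if it takes over 67 s, if anything falls off the work surface, if the arm or the gripper's body presses on something with over 40 N, if the wrist force passes 120 N, or if a joint passes its speed limit or range.

## Working session

There is one attempt and no reset: what is moved stays moved. The work goes in short steps, Python scripts to look and compute and a tool call to move; the robot and the scene stay as the last step left them, time stands still between calls to the robot, and variables do not carry over. Pictures are saved under pics/ and viewed, and the job is handed in when it is done.

Besides the shell and the picture viewer there is one more tool, called after ">>>" by a JSON object that holds its "name" and its "arguments". arm_command: Moves the arm, as the interface text tells. Its arguments: {"type":"object","properties":{"deltas":{"type":"array","items":{"type":"array","items":{"type":"array","items":{"type":"number"}}}},"force":{"type":"number"}},"required":["deltas"]}

```bash
mkdir -p pics; python3 - <<'E'
from bench import ctrl
import cv2
s=ctrl.sense()
for k,v in s.items(): print(k,v)
print(ctrl.finger_overhang)
for n in("side","top","wrist"):
    p=ctrl.camera_params(n); print(n,p)
    cv2.imwrite(f"pics/{n}0.png",ctrl.get_image(n))
E
```

```text
time_s 0.0
qpos [-1.38358358e+00  1.24536290e-01  1.65170716e+00  7.29341578e-06
  1.36749144e+00 -8.26143249e-02]
joint_velocities [-5.17070609e-04 -1.13606988e-03  2.71688466e-05  6.01425796e-04
 -1.11195784e-03 -1.95316814e-04]
joint_efforts [-2.73735735e-03 -4.23628628e+01 -3.65454555e+01 -1.44849682e-04
  7.04764781e-03 -1.24311910e-05]
tcp_pos [ 0.17314413 -0.62602961  0.30261307]
tool_rot [-1.57061243  0.00213434 -1.30097054]
force [-0.90809193  0.33166726  0.20141655]
torque [-0.01945353  0.05151946 -0.02858786]
width 0.08557762727385447
0.0726
side {'mtx': array([[410.62177966,   0.        , 325.11408912],
       [  0.        , 410.62177966, 197.8558608 ],
       [  0.        ,   0.        ,   1.        ]]), 'k1': -0.014251492725640719, 'R': array([[ 0.98565372, -0.16873392, -0.00395162],
       [-0.09453857, -0.53254598, -0.84110477],
       [ 0.13981849,  0.82941163, -0.54085779]]), 't': array([-0.5204659 ,  0.14470529,  1.00360134])}
top {'mtx': array([[430.37644844,   0.        , 320.31789352],
       [  0.        , 430.37644844, 192.47214776],
       [  0.        ,   0.        ,   1.        ]]), 'k1': 0.009486009099311377, 'R': array([[ 0.00121188, -0.99999592,  0.00258814],
       [-0.98981275, -0.001568  , -0.14236662],
       [ 0.1423701 , -0.00238924, -0.98981061]]), 't': array([-0.00797377,  0.54669357,  1.2092362 ])}
wrist {'mtx': array([[352.08887758,   0.        , 323.25723622],
       [  0.        , 352.08887758, 203.89692134],
       [  0.        ,   0.        ,   1.        ]]), 'k1': -0.04062419477031834, 'mount': array([[ 9.99999783e-01,  6.50839037e-04, -9.92105384e-05,
        -5.65343816e-04],
       [ 2.86782532e-04, -2.94983168e-01,  9.55502406e-01,
        -7.03616684e-02],
       [ 5.92612827e-04, -9.55502228e-01, -2.94983291e-01,
         7.54184914e-02],
       [ 0.00000000e+00,  0.00000000e+00,  0.00000000e+00,
         1.00000000e+00]])}
```

View pics/side0.png

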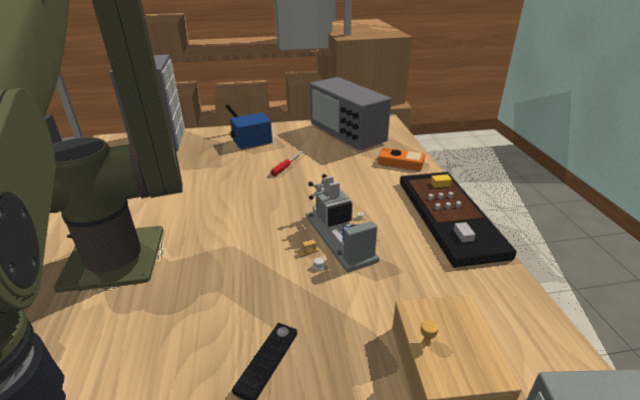

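View pics/top0.png

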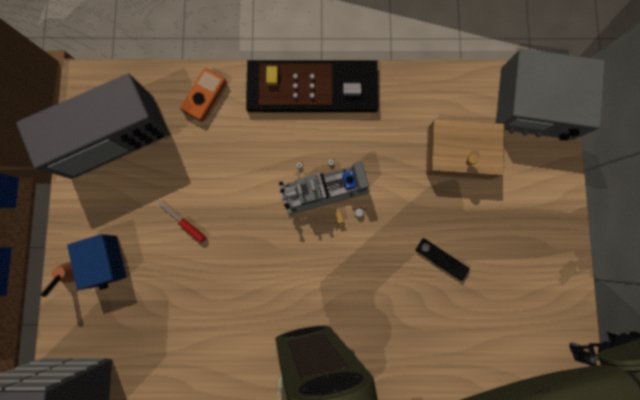

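View pics/wrist0.png

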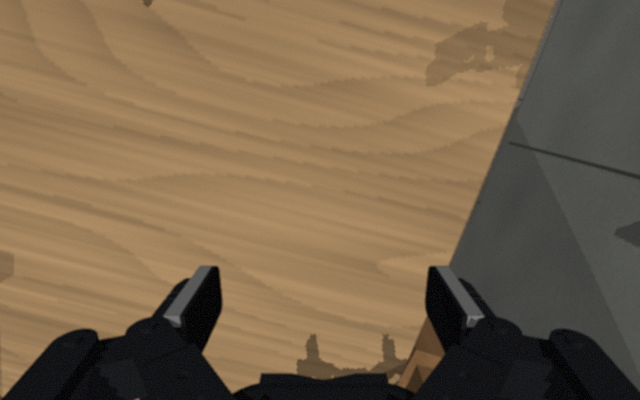

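```bash
python3 - <<'E'
import cv2
a=cv2.imread("pics/top0.png")[140:235,265:385]; cv2.imwrite("pics/top0z.png",cv2.resize(a,None,fx=6,fy=6,interpolation=cv2.INTER_CUBIC))
a=cv2.imread("pics/side0.png")[165:280,290:390]; cv2.imwrite("pics/side0z.png",cv2.resize(a,None,fx=5,fy=5,interpolation=cv2.INTER_CUBIC))
E
```

```text
(no output)
```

View pics/top0z.png

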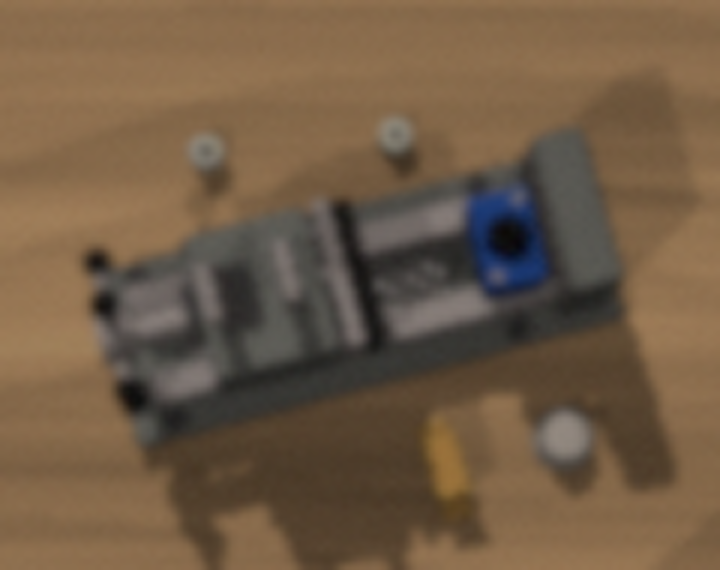

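View pics/side0z.png

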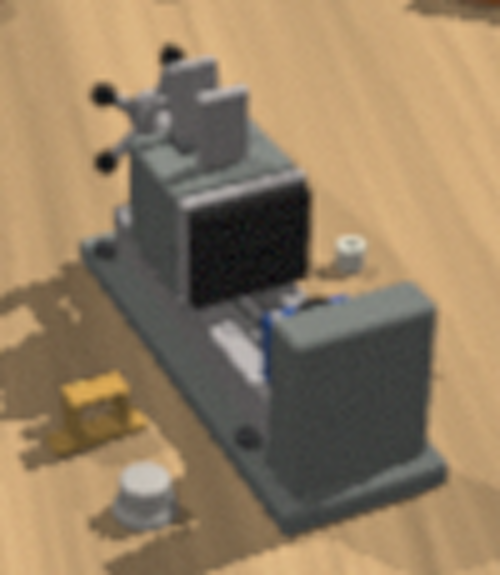

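```bash
cat > h.py <<'E'
import numpy as np, cv2
from scipy.spatial.transform import Rotation as Ro
from bench import ctrl
def pose():
    s=ctrl.sense(); T=np.eye(4); T[:3,:3]=Ro.from_euler('xyz',s['tool_rot']).as_matrix(); T[:3,3]=s['tcp_pos']; return T
def cam(n,T=None):
    p=ctrl.camera_params(n)
    if n=="wrist":
        M=np.linalg.inv((pose() if T is None else T)@p['mount']); return p['mtx'],p['k1'],M[:3,:3],M[:3,3]
    return p['mtx'],p['k1'],p['R'],p['t']
def ray(c,uv):
    K,k1,R,t=c
    d=np.array([(uv[0]-K[0,2])/K[0,0],(uv[1]-K[1,2])/K[1,1]]); s=d.copy()
    for _ in range(20): s=d/(1+k1*(s@s))
    v=R.T@np.array([s[0],s[1],1.]); return -R.T@t, v/np.linalg.norm(v)
def onz(c,uv,z):
    o,v=ray(c,uv); return o+v*(z-o[2])/v[2]
def proj(c,X):
    K,k1,R,t=c; q=R@np.asarray(X)+t; s=q[:2]/q[2]; s=s*(1+k1*(s@s)); return K[:2,:2]@s+K[:2,2]
def tri(obs):
    A=np.zeros((3,3));b=np.zeros(3)
    for c,uv in obs:
        o,v=ray(c,uv);P=np.eye(3)-np.outer(v,v);A+=P;b+=P@o
    X=np.linalg.solve(A,b); return X,[np.linalg.norm(proj(c,X)-uv) for c,uv in obs]
def shot(n,f):
    T=pose(); im=ctrl.get_image(n); cv2.imwrite(f"pics/{f}.png",im); np.save(f"pics/{f}.npy",T); return im,cam(n,T)
E
python3 - <<'E'
from h import *
c=cam("top"); f=lambda x,y:(265+x/6,140+y/6)
for n,uv,z in [("post",f(285,270),.146),("lever",f(207,290),.146),("housing",f(510,240),.078),("fixjawtopL",f(545,135),.104),("fixjaw bot",f(595,290),.104),("frontjaw a",f(320,205),.104),("frontjaw b",f(350,345),.104),("base corner",f(150,445),.015),("base corner R",f(622,310),.015),("knob",f(565,437),.02),("clamp",f(445,450),.03)]:
    print(n,onz(c,uv,z).round(4))
E
```

```text
post [0.5514 0.0138 0.146 ]
lever [0.5423 0.0483 0.146 ]
housing [ 0.5768 -0.0908  0.078 ]
fixjawtopL [ 0.6216 -0.1056  0.104 ]
fixjaw bot [ 0.5491 -0.1277  0.104 ]
frontjaw a [ 0.5885 -0.0015  0.104 ]
frontjaw b [ 0.5234 -0.0153  0.104 ]
base corner [0.4857 0.0816 0.015 ]
base corner R [ 0.5528 -0.1503  0.015 ]
knob [ 0.4894 -0.121   0.02  ]
clamp [ 0.4821 -0.062   0.03  ]
```

>>> {"name": "arm_command", "arguments": {"deltas": [[[85, 20, 33, 0, 0, 0, 0], [85, 20, 33, 0, 0, 0, 0], [85, 20, 33, 0, 0, 0, 0], [85, 20, 33, 0, 0, 0, 0], [85, 20, 33, 0, 0, 0, 0], [85, 20, 33, 0, 0, 0, 0], [85, 20, 33, 0, 0, 0, 0], [85, 20, 33, 0, 0, 0, 0], [85, 20, 33, 0, 0, 0, 0], [85, 20, 33, 0, 0, 0, 0], [85, 20, 33, 0, 0, 0, 0], [85, 20, 33, 0, 0, 0, 0], [85, 20, 33, 0, 0, 0, 0], [85, 22, 34, 0, 0, 0, 0], [85, 22, 34, 0, 0, 0, 0], [85, 24, 34, 0, 0, 0, 0], [85, 25, 34, 0, 0, 0, 0], [85, 25, 34, 0, 0, 0, 0], [85, 5, 7, 0, 0, 0, 0], [85, 0, 0, 0, 0, 0, 0]]]}}

```text
time_s: 1.82
tcp_pos: [0.5564, -0.0191, 0.3033]
tool_rot: [-1.572, 0.001, -1.297]
force: [-0.5, -0.7, -0.4]
width: 0.0849
```

```bash
python3 - <<'E'
from h import *
s=ctrl.sense(); print(s['time_s'],s['tcp_pos'],s['tool_rot'],s['force'],s['qpos'])
shot("wrist","w1")
E
```

```text
1.8167 [ 0.55638992 -0.01907638  0.30332625] [-1.57175136e+00  5.95984501e-04 -1.29679945e+00] [-0.5455423  -0.67285266 -0.38177681] [-1.30763563e-01 -8.15216168e-02  1.85994255e+00  1.75465158e-04
  1.36428428e+00  1.16599952e+00]
```

View pics/w1.png

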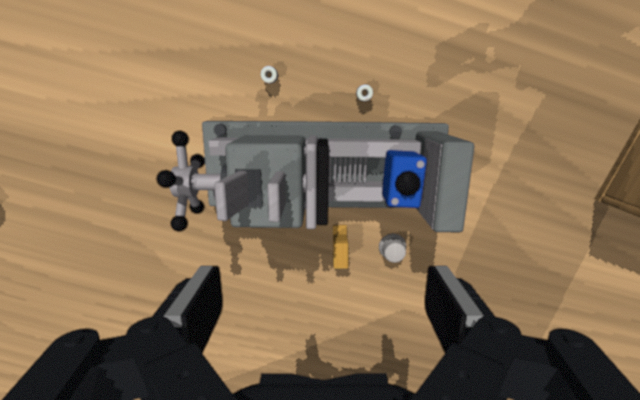

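```bash
python3 - <<'E'
import cv2
a=cv2.imread("pics/w1.png")[110:250,150:310]; cv2.imwrite("pics/w1a.png",cv2.resize(a,None,fx=5,fy=4.25,interpolation=cv2.INTER_CUBIC)[:600,:800])
a=cv2.imread("pics/w1.png")[110:250,300:480]; cv2.imwrite("pics/w1b.png",cv2.resize(a,None,fx=4,fy=4,interpolation=cv2.INTER_CUBIC))
E
```

```text
(no output)
```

View pics/w1a.png

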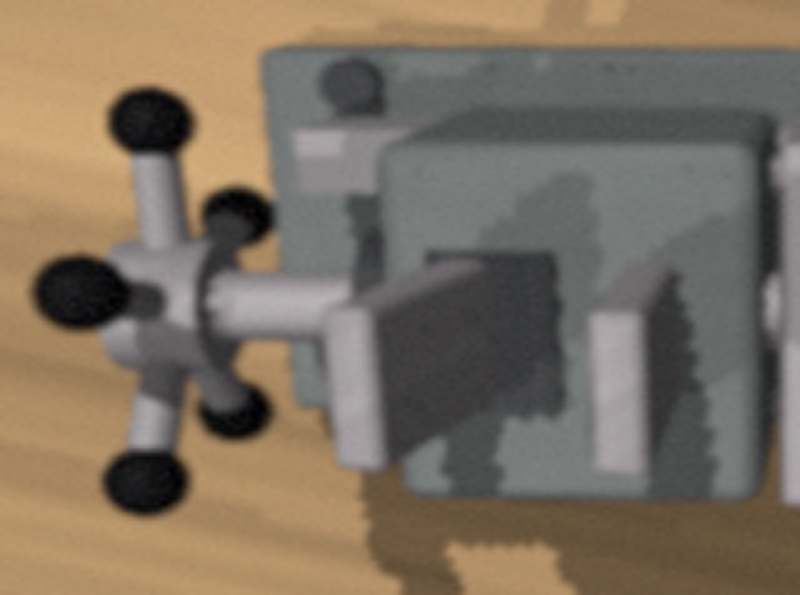

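View pics/w1b.png

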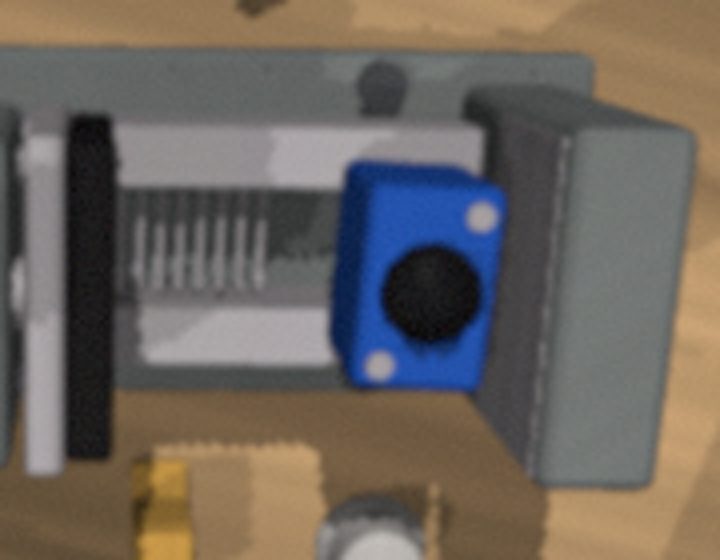

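```bash
cat > m1.py <<'E'
from h import *
T=np.load("pics/w1.npy"); c=cam("wrist",T)
fa=lambda x,y:(150+x/5,110+y/4.25); fb=lambda x,y:(300+x/4,110+y/4)
def P(n,uv,z):
    X=onz(c,uv,z); print(n,np.round(uv,1),(X*1000).round(1)); return X
a=P("baseTL",(203,121.5),.015); b=P("baseTR",(448,122.5),.015)
print("yaw base",np.arctan2(*((b-a)[:2]*[1,-1])), np.linalg.norm(b-a))
a=P("fj face +x",fb(572,130),.104); b=P("fj face -x",fb(538,480),.104); 
d=a-b; print("yaw fj",np.arctan2(d[1],d[0]),np.linalg.norm(d)); fj=(a+b)/2
a=P("jf +x",fb(112,118),.104); b=P("jf -x",fb(108,455),.104)
d=a-b; print("yaw jf",np.arctan2(d[1],d[0]),np.linalg.norm(d)); jf=(a+b)/2
pt=P("post",fa(620,391),.146); lv=P("lever",fa(335,389),.146)
q=[P("p",fa(*x),.146) for x in [(590,312),(643,312),(650,472),(597,470)]]
print("post size",np.linalg.norm(q[0]-q[1]),np.linalg.norm(q[2]-q[3]),np.linalg.norm(q[0]-q[3]))
th=.28
R=np.array([[np.cos(th),-np.sin(th)],[np.sin(th),np.cos(th)]])
for n,x in dict(fj=fj,jf=jf,post=pt,lev=lv).items(): print(n,(x*1000).round(1),"vise axes",(R.T@x[:2]*1000).round(1))
E
python3 m1.py
```

```text
baseTL [203.  121.5] [572.4 111.3  15. ]
baseTR [448.  122.5] [ 638.  -125.1   15. ]
yaw base 0.2707720381224918 0.2453375142149035
fj face +x [443.  142.5] [620.6 -95.4 104. ]
fj face -x [434.5 230. ] [ 551.7 -114.9  104. ]
yaw fj 0.275769198568914 0.07166627913816585
jf +x [328.  139.5] [598.7 -10.1 104. ]
jf -x [327.  223.8] [533.  -28.1 104. ]
yaw jf 0.26654143919752094 0.06817503305113323
post [274. 202.] [553.2  15.4 146. ]
lever [217.  201.5] [543.1  52.7 146. ]
p [268.  183.4] [564.8  22.2 146. ]
p [278.6 183.4] [566.7  15.4 146. ]
p [280.  221.1] [541.    8.2 146. ]
p [269.4 220.6] [539.4  15.3 146. ]
post size 0.007066810517376447 0.007295803524270811 0.026292996374231
fj [ 586.1 -105.1  104. ] vise axes [ 534.3 -263. ]
jf [565.9 -19.1 104. ] vise axes [ 538.5 -174.8]
post [553.2  15.4 146. ] vise axes [ 535.9 -138.1]
lev [543.1  52.7 146. ] vise axes [536.5 -99.4]
```

```bash
cat >> h.py <<'E'
from scipy.optimize import least_squares
TH=0.272; VX=np.array([np.cos(TH),np.sin(TH),0]); VY=np.array([-np.sin(TH),np.cos(TH),0]); VZ=np.array([0,0,1.])
def balls(hub,t): return [np.asarray(hub)+.036*(-VX*np.cos(a)+VZ*np.sin(a)) for a in [k*2*np.pi/5-t for k in range(5)]]
def fit_handle(c,uvs,guess):
    best=None
    for t0 in np.arange(0,2*np.pi/5,.2):
        def f(p):
            pr=[proj(c,X) for X in balls([p[0],p[1],.086],p[2])]
            return np.concatenate([min((np.asarray(uv)-q for q in pr),key=np.linalg.norm) for uv in uvs])
        r=least_squares(f,[guess[0],guess[1],t0])
        if best is None or r.cost<best.cost: best=r
    return best
E
python3 - <<'E'
from h import *
c=cam("wrist",np.load("pics/w1.npy"))
fa=lambda x,y:(150+x/5,110+y/4.25)
r=fit_handle(c,[fa(*q) for q in [(150,120),(80,292),(147,480),(235,410),(238,215)]],[.53,.09])
print(r.x, r.x[2]%(2*np.pi/5), r.cost, r.fun.round(1))
hub=np.array([*r.x[:2],.086]); 
for n,p in dict(hub=hub,post=np.array([.5532,.0154,0])).items(): print(n,p@VX*1000,p@VY*1000)
for b in balls(hub,r.x[2]): print((b*1000).round(1))
E
```

```text
[0.53043281 0.09569211 0.64289422] 0.6428942171798766 0.18306598371076246 [ 0.1 -0.4 -0.1  0.2 -0.1  0.2 -0.2  0.1  0.3 -0.1]
hub 536.6402131147146 -50.3312126401697
post 536.999222122536 -133.78802427643234
[502.7  88.   64.4]
[502.1  87.8 106.7]
[540.7  98.5 120.4]
[565.1 105.4  86.5]
[541.6  98.8  51.9]
```

>>> {"name": "arm_command", "arguments": {"deltas": [[[70, -3.5, 23, 0, 0, 0, 0], [70, -3.5, 23.5, 0, 0, 0, 0], [70, 0, 0, -20, 0, 0, 0], [70, 0, 0, -20, 0, 0, 0], [70, 0, 0, -20, 0, 0, 0], [70, 0, 0, -10, 0, 0, 0], [70, 0, 0, 0, 0, 0, 0], [70, 0, 0, 0, 0, 0, 0]]]}}

```text
time_s: 2.53
tcp_pos: [0.5481, 0.0241, 0.2338]
tool_rot: [-1.572, 0.0, -1.303]
force: [-0.2, -0.3, -0.2]
width: 0.0699
```

```bash
python3 - <<'E'
from h import *
s=ctrl.sense(); print(s['time_s'],s['tcp_pos'],s['tool_rot'],s['force'],s['width'])
shot("wrist","w2"); im,_=shot("side","s2"); cv2.imwrite("pics/s2z.png",cv2.resize(im[100:280,240:440],None,fx=3.3,fy=3.3))
E
```

```text
2.5333 [0.54814485 0.02411448 0.2337989 ] [-1.57171230e+00  1.08053707e-04 -1.30255107e+00] [-0.17700267 -0.26750441 -0.23820259] 0.06992336764496308
```

View pics/w2.png

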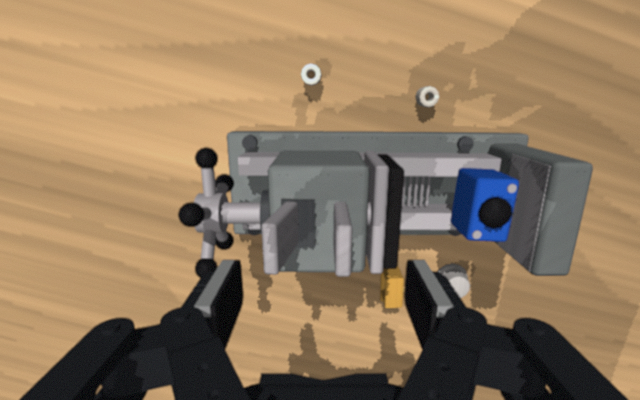

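View pics/s2z.png

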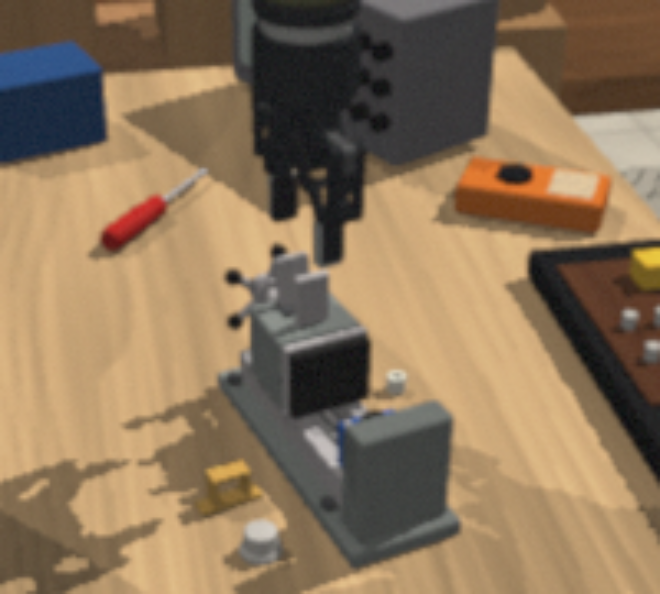

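```bash
python3 - <<'E'
import cv2
a=cv2.imread("pics/w2.png")[180:290,240:400]; cv2.imwrite("pics/w2z.png",cv2.resize(a,None,fx=5,fy=5,interpolation=cv2.INTER_CUBIC))
E
```

```text
(no output)
```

View pics/w2z.png

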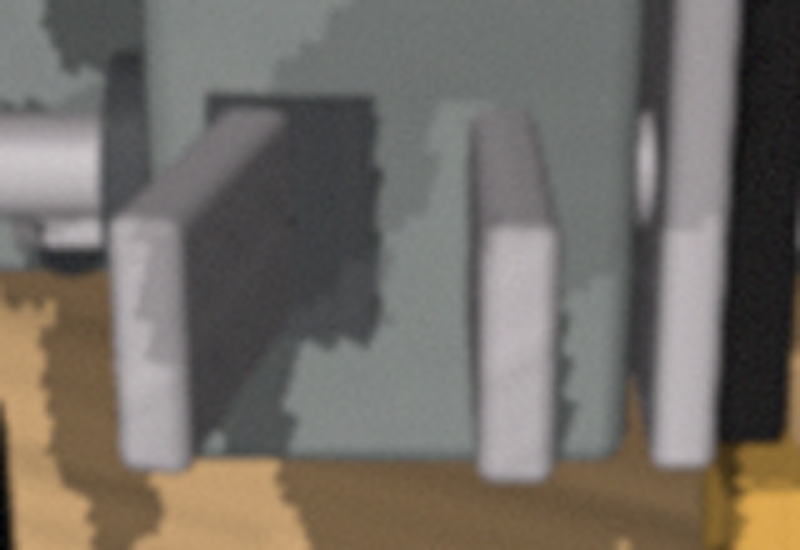

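```bash
python3 - <<'E'
from h import *
T=np.load("pics/w2.npy"); c=cam("wrist",T); f=lambda x,y:(240+x/5,180+y/5)
c1=cam("wrist",np.load("pics/w1.npy"))
p=onz(c,f(519,352),.146); l=onz(c,f(115,342),.146)
print(p*1000,l*1000,(l-p)@VY*1000,(p-l)@VX*1000)
print(tri([(c,np.array(f(519,352))),(c1,np.array([274,202]))]), tri([(c,np.array(f(115,342))),(c1,np.array([217,201.5]))]))
tgt=p+.013*VY; print("grip centre",tgt*1000,"delta",(tgt-T[:3,3])*1000)
print(T[:3,0]@VY)
E
```

```text
[553.21353579  15.65500949 146.        ] [543.69237878  54.12188406 146.        ] 39.61059862336576 -1.163334154665477
(array([0.55282845, 0.01544049, 0.14493726]), [np.float64(0.137779126919963), np.float64(0.1001253980502556)]) (array([0.54009308, 0.05451215, 0.13837752]), [np.float64(0.24402461583079518), np.float64(0.17900737631705996)])
grip centre [549.72097603  28.17707107 146.        ] delta [  1.57613021   4.06259244 -87.79890167]
-0.9999929451139283
```

>>> {"name": "arm_command", "arguments": {"deltas": [[[70, 1.5, 4, 0, 0, 0, 0], [70, 0, 0, -15, 0, 0, 0], [70, 0, 0, -15, 0, 0, 0], [70, 0, 0, -14, 0, 0, 0], [70, 0, 0, -7, 0, 0, 0], [70, 0, 0, 0, 0, 0, 0], [70, 0, 0, 0, 0, 0, 0]]]}}

```text
time_s: 3.22
tcp_pos: [0.5504, 0.0292, 0.1835]
tool_rot: [-1.57, -0.0, -1.301]
force: [-0.3, 1.0, -0.0]
width: 0.07
```

```bash
python3 - <<'E'
from h import *
s=ctrl.sense(); print(s['time_s'],s['tcp_pos'],s['tool_rot'],s['force'],s['width'])
im,_=shot("side","s3"); cv2.imwrite("pics/s3z.png",cv2.resize(im[140:240,280:390],None,fx=5,fy=5,interpolation=cv2.INTER_CUBIC))
E
```

```text
3.2167 [0.55041522 0.0292469  0.18349123] [-1.57030850e+00 -1.26543391e-04 -1.30091582e+00] [-0.33002147  0.99200717 -0.03032926] 0.06995435966062333
```

View pics/s3z.png

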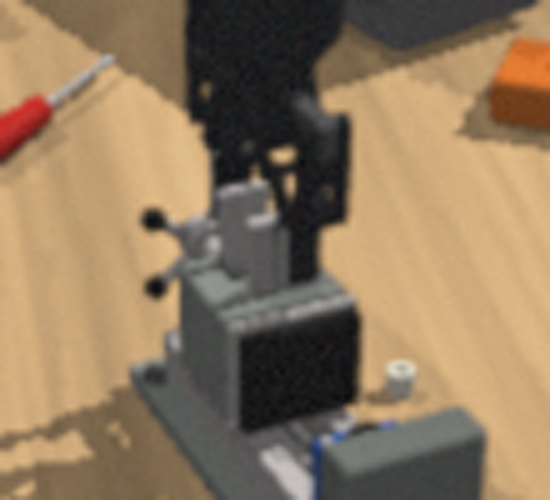

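```bash
python3 - <<'E'
from h import *
T=pose(); c=cam("side")
z=lambda X:((proj(c,X)-[280,140])*5).round(0)
for dx in (.035,.05):
  for dz in(-.011,.011):
    for dy in (.060,.070): print(dx,dz,dy,z((T@[dx,dy,dz,1])[:3]))
p=np.array([.5531,.0155,.146])
for a in(-.014,.014): print("post",z(p+a*VX-.004*VY), z(p+a*VX+.004*VY))
E
```

```text
0.035 -0.011 0.06 [270. 274.]
0.035 -0.011 0.07 [270. 291.]
0.035 0.011 0.06 [310. 263.]
0.035 0.011 0.07 [310. 280.]
0.05 -0.011 0.06 [284. 289.]
0.05 -0.011 0.07 [284. 306.]
0.05 0.011 0.06 [324. 278.]
0.05 0.011 0.07 [324. 295.]
post [247. 221.] [240. 214.]
post [298. 209.] [291. 201.]
```

>>> {"name": "arm_command", "arguments": {"deltas": [[[50, 0, 0, 0, 0, 0, 0], [44, 0, 0, 0, 0, 0, 0], [40, 0, 0, 0, 0, 0, 0], [36, 0, 0, 0, 0, 0, 0], [30, 0, 0, 0, 0, 0, 0], [30, 0, 0, 0, 0, 0, 0], [30, 0, 0, 0, 0, 0, 0], [30, 0, 0, 0, 0, 0, 0]]], "force": 30}}

```text
time_s: 3.93
tcp_pos: [0.5513, 0.0283, 0.1858]
tool_rot: [-1.568, -0.002, -1.302]
force: [-2.9, -3.6, 7.9]
width: 0.0331
```

```bash
python3 - <<'E'
from h import *
s=ctrl.sense(); print(s['time_s'],s['tcp_pos'],s['tool_rot'],s['force'],s['width'])
im,_=shot("side","s4"); cv2.imwrite("pics/s4z.png",cv2.resize(im[140:240,280:390],None,fx=5,fy=5,interpolation=cv2.INTER_CUBIC))
shot("wrist","w4")
E
```

```text
3.9333 [0.55126589 0.02827622 0.18576298] [-1.5680194  -0.0023565  -1.30206169] [-2.86449406 -3.559769    7.85705229] 0.03312707309678248
```

View pics/s4z.png

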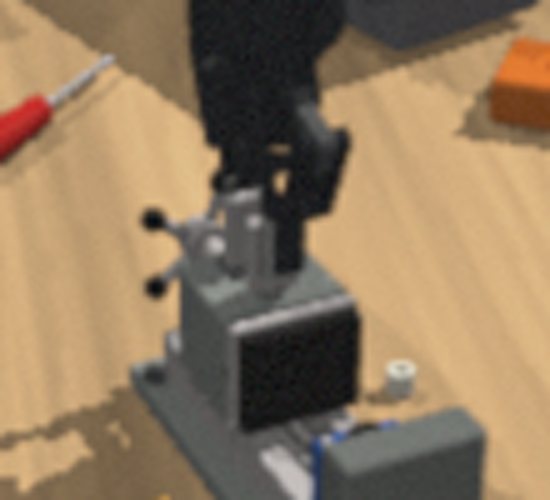

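View pics/w4.png

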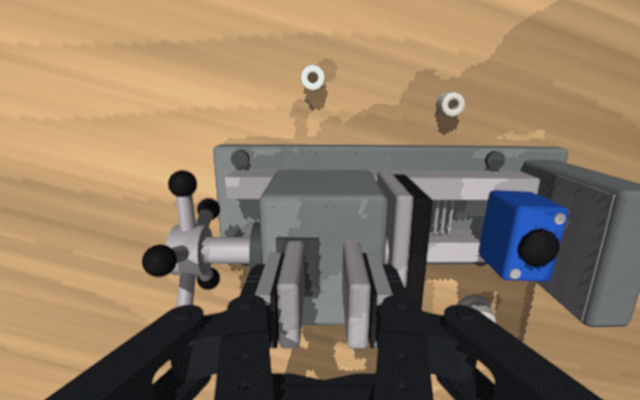

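>>> {"name": "arm_command", "arguments": {"deltas": [[[30, 0, 0, 1.5, 0, 0, 0], [30, 0.7, -2.4, 0, 0, 0, 0], [30, 0.7, -2.4, 0, 0, 0, 0], [30, 0.8, -2.9, 0, 0, 0, 0], [30, 0.8, -2.9, 0, 0, 0, 0], [30, 0, 0, 0, 0, 0, 0]]]}}

```text
time_s: 4.53
tcp_pos: [0.5538, 0.0191, 0.1858]
tool_rot: [-1.569, 0.001, -1.302]
force: [-1.3, 4.1, 4.1]
width: 0.0332
```

```bash
python3 - <<'E'
from h import *
s=ctrl.sense(); print(s['time_s'],s['tcp_pos'],s['tool_rot'],s['force'],s['width'], s['force']@VY, s['tcp_pos']@VY)
shot("wrist","w5")
E
```

```text
4.5333 [0.55375194 0.01914808 0.18582018] [-1.56854620e+00  1.17003968e-03 -1.30152459e+00] [-1.27878609  4.10070507  4.09820454] 0.03317839880484828 4.2935014072243805 -0.1303260246363445
```

View pics/w5.png

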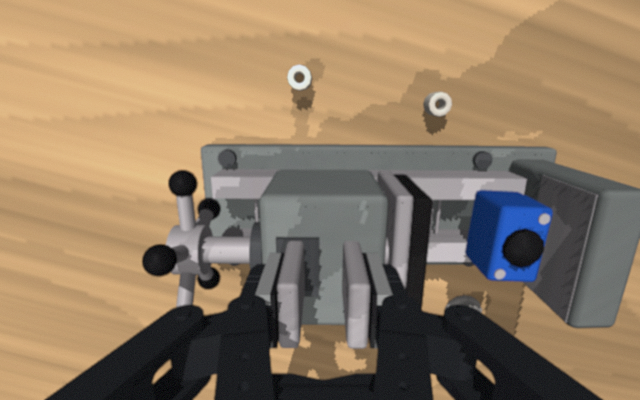

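```bash
python3 - <<'E'
from h import *
im=cv2.imread("pics/w5.png"); 
cv2.imwrite("pics/w5z.png",cv2.resize(im[160:340,380:640],None,fx=3,fy=3,interpolation=cv2.INTER_CUBIC))
E
```

```text
(no output)
```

View pics/w5z.png

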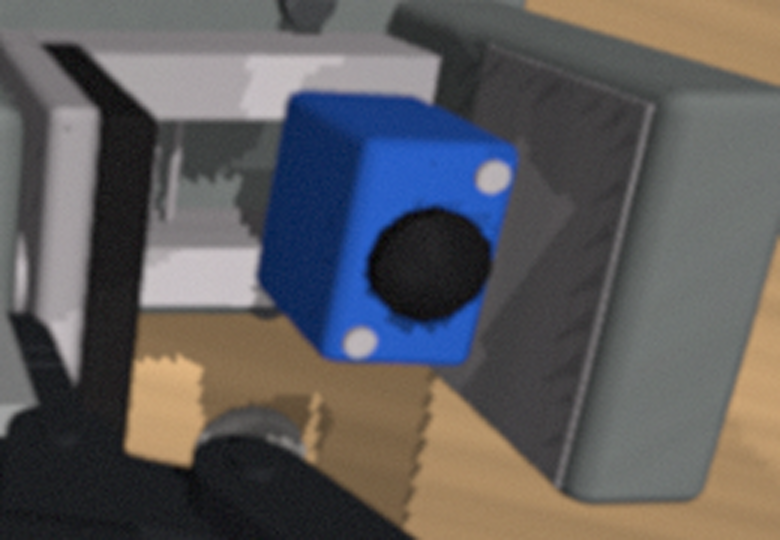

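```bash
cat > m5.py <<'E'
from h import *
c=cam("wrist",np.load("pics/w5.npy")); f=lambda x,y:(380+x/3,160+y/3)
def P(n,x,y,z):
    X=onz(c,f(x,y),z); print(n,(np.array([X@VX,X@VY])*1000).round(1))
P("rubber face hi",152,120,.104);P("rubber face lo",125,450,.104)
P("h near top +x",362,140,.078);P("h near top -x",325,358,.078)
P("h far top +x",516,145,.078);P("h far top -x",470,360,.078)
P("fj face +x",655,105,.104);P("fj face -x",565,485,.104)
E
python3 m5.py
```

```text
rubber face hi [ 568.9 -178.3]
rubber face lo [ 511.3 -179. ]
h near top +x [ 557.5 -224.8]
h near top -x [ 513.8 -224.2]
h far top +x [ 556.5 -253.4]
h far top -x [ 513.  -252.8]
fj face +x [ 571.2 -256.4]
fj face -x [ 503.1 -256.6]
```

>>> {"name": "arm_command", "arguments": {"deltas": [[[30, 0.8, -2.9, 0, 0, 0, 0], [30, 1.3, -4.8, 0, 0, 0, 0], [30, 1.3, -4.8, 0, 0, 0, 0], [30, 1.3, -4.8, 0, 0, 0, 0], [30, 1.3, -4.8, 0, 0, 0, 0], [30, 1.3, -4.8, 0, 0, 0, 0], [30, 1.3, -4.8, 0, 0, 0, 0], [30, 0.8, -2.9, 0, 0, 0, 0], [30, 0, 0, 0, 0, 0, 0]]]}}

```text
time_s: 5.33
tcp_pos: [0.5632, -0.0158, 0.1858]
tool_rot: [-1.569, 0.0, -1.302]
force: [-0.9, 3.0, 5.4]
width: 0.0332
```

```bash
python3 - <<'E'
from h import *
s=ctrl.sense(); print(s['time_s'],s['tcp_pos'],s['tool_rot'],s['force'],s['width'], s['force']@VY, s['tcp_pos']@VY,s['tcp_pos']@VX)
im,_=shot("wrist","w6")
cv2.imwrite("pics/w6z.png",cv2.resize(im[160:340,380:640],None,fx=3,fy=3,interpolation=cv2.INTER_CUBIC))
E
```

```text
5.3333 [ 0.56322034 -0.01584764  0.18581178] [-1.56864008e+00  4.16595637e-04 -1.30165281e+00] [-0.85206326  2.97593878  5.38612983] 0.03323920406482837 3.095443884775698 -0.16657890620536847 0.5382562230769267
```

View pics/w6z.png

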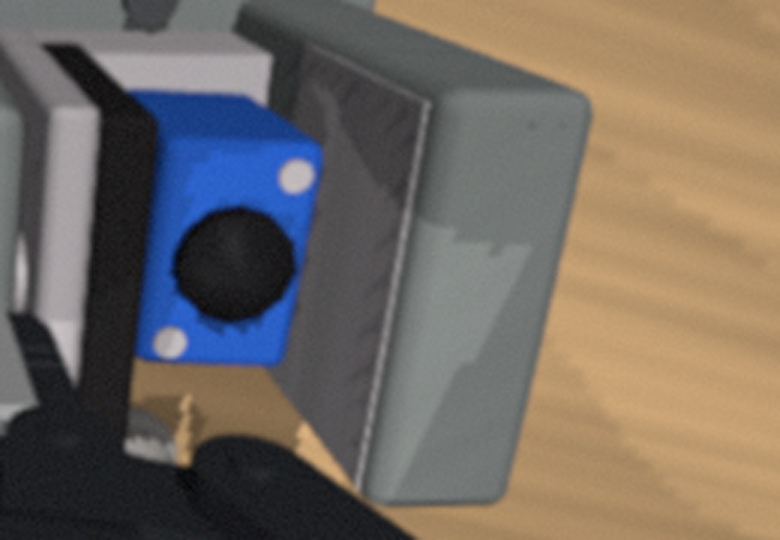

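>>> {"name": "arm_command", "arguments": {"deltas": [[[30, 0.5, -1.9, 0, 0, 0, 0], [30, 0.5, -1.9, 0, 0, 0, 0], [30, 0.5, -1.9, 0, 0, 0, 0], [30, 0.3, -1, 0, 0, 0, 0], [30, 0.3, -1, 0, 0, 0, 0], [30, 0, 0, 0, 0, 0, 0]]]}}

```text
time_s: 5.88
tcp_pos: [0.5651, -0.0229, 0.1858]
tool_rot: [-1.569, 0.001, -1.301]
force: [-1.4, 5.0, 6.0]
width: 0.0332
```

>>> {"name": "arm_command", "arguments": {"deltas": [[[30, 0.3, -1, 0, 0, 0, 0], [30, 0, 0, 0, 0, 0, 0]]]}}

```text
time_s: 6.05
tcp_pos: [0.5654, -0.0238, 0.1858]
tool_rot: [-1.569, 0.002, -1.301]
force: [-2.0, 6.0, 6.2]
width: 0.0331
```

>>> {"name": "arm_command", "arguments": {"deltas": [[[30, 0.3, -1, 0, 0, 0, 0], [30, 0, 0, 0, 0, 0, 0]]]}}

```text
time_s: 6.22
tcp_pos: [0.5656, -0.0248, 0.1858]
tool_rot: [-1.569, 0.002, -1.301]
force: [-2.1, 5.0, 6.4]
width: 0.0331
```

```bash
python3 - <<'E'
from h import *
s=ctrl.sense(); print(s['time_s'],s['tcp_pos'],s['force'],s['width'], s['force']@VY, s['tcp_pos']@VY,s['tcp_pos']@VX)
im,_=shot("wrist","w7")
cv2.imwrite("pics/w7z.png",cv2.resize(im[160:340,380:640],None,fx=3,fy=3,interpolation=cv2.INTER_CUBIC))
E
```

```text
6.2167 [ 0.56563063 -0.02476056  0.18577645] [-2.08655873  5.0006559   6.40623339] 0.033060811406048586 5.3773809347789 -0.17581169217152606 0.5381833722392775
```

View pics/w7z.png

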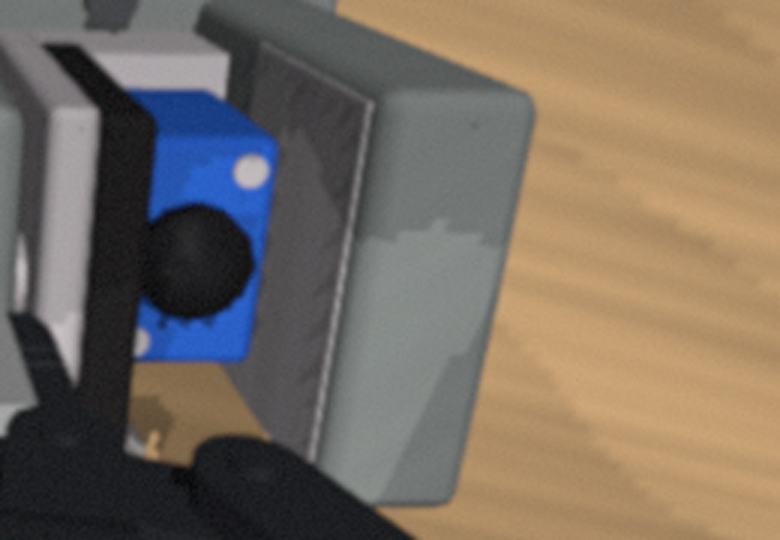

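```bash
cat > m7.py <<'E'
from h import *
import sys
c=cam("wrist",np.load("pics/w7.npy")); f=lambda x,y:(380+x/3,160+y/3)
def P(n,x,y,z):
    X=onz(c,f(x,y),z); print(n,(np.array([X@VX,X@VY])*1000).round(1))
P("rubber face hi",153,120,.104);P("rubber face lo",126,450,.104)
P("h far top +x",276,145,.078);P("h far top -x",245,358,.078)
P("fj face +x",373,103,.104);P("fj face -x",315,460,.104)
E
python3 m7.py
```

```text
rubber face hi [ 568.5 -223.9]
rubber face lo [ 511.  -224.6]
h far top +x [ 556.2 -254.7]
h far top -x [ 513.6 -254.1]
fj face +x [ 571.2 -257.2]
fj face -x [ 508.6 -257. ]
```

>>> {"name": "arm_command", "arguments": {"deltas": [[[30, 0.3, -1, 0, 0, 0, 0], [30, 0, 0, 0, 0, 0, 0]]]}}

```text
time_s: 6.43
tcp_pos: [0.5659, -0.0257, 0.1858]
tool_rot: [-1.569, 0.002, -1.301]
force: [-2.0, 6.2, 6.4]
width: 0.0335
```

>>> {"name": "arm_command", "arguments": {"deltas": [[[30, 0.1, -0.5, 0, 0, 0, 0], [30, 0, 0, 0, 0, 0, 0]]]}}

```text
time_s: 6.6
tcp_pos: [0.566, -0.0261, 0.1858]
tool_rot: [-1.569, 0.002, -1.301]
force: [-2.3, 5.9, 6.6]
width: 0.0332
```

>>> {"name": "arm_command", "arguments": {"deltas": [[[30, 0.1, -0.5, 0, 0, 0, 0], [30, 0, 0, 0, 0, 0, 0]]]}}

```text
time_s: 6.77
tcp_pos: [0.5661, -0.0266, 0.1858]
tool_rot: [-1.569, 0.002, -1.301]
force: [-2.4, 6.8, 6.6]
width: 0.0333
```

>>> {"name": "arm_command", "arguments": {"deltas": [[[30, 0.1, -0.5, 0, 0, 0, 0], [30, 0, 0, 0, 0, 0, 0]]]}}

```text
time_s: 6.93
tcp_pos: [0.5662, -0.0271, 0.1858]
tool_rot: [-1.569, 0.002, -1.301]
force: [-2.3, 5.8, 6.4]
width: 0.0334
```

>>> {"name": "arm_command", "arguments": {"deltas": [[[30, 0.1, -0.4, 0, 0, 0, 0], [30, 0, 0, 0, 0, 0, 0]]]}}

```text
time_s: 7.1
tcp_pos: [0.5664, -0.0275, 0.1858]
tool_rot: [-1.569, 0.002, -1.301]
force: [-1.9, 5.9, 6.7]
width: 0.0335
```

```bash
python3 - <<'E'
from h import *
s=ctrl.sense(); print(s['time_s'],s['tcp_pos'],s['force'],s['width'], s['force']@VY, s['tcp_pos']@VY,s['tcp_pos']@VX)
im,_=shot("wrist","w8")
cv2.imwrite("pics/w8z.png",cv2.resize(im[160:340,380:640],None,fx=3,fy=3,interpolation=cv2.INTER_CUBIC))
E
```

```text
7.1 [ 0.56636414 -0.0274747   0.18583004] [-1.8625954   5.89159212  6.72482226] 0.033515195565108034 6.1753927022688595 -0.17862311632399683 0.5381607432314438
```

View pics/w8z.png

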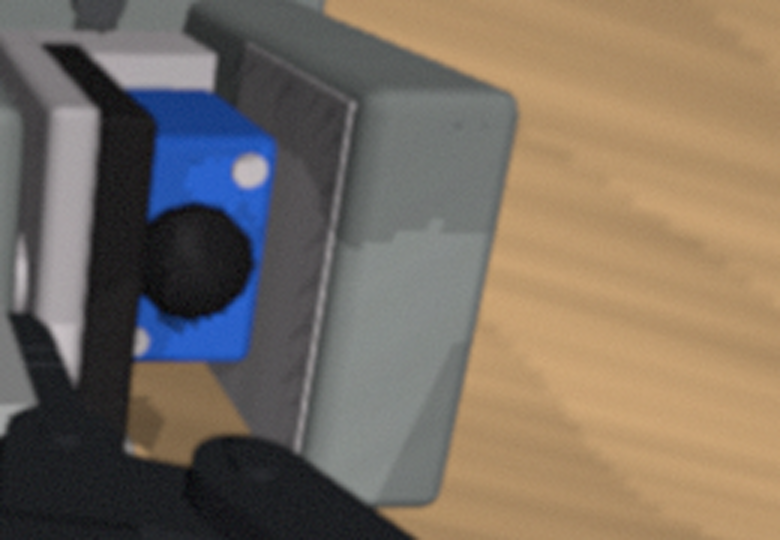

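```bash
sed -e 's/w7/w8/; s/373,103/355,103/; s/315,460/300,440/' m7.py > m8.py; python3 m8.py
```

```text
rubber face hi [ 568.5 -226.7]
rubber face lo [ 511.  -227.4]
h far top +x [ 556.2 -257.5]
h far top -x [ 513.6 -256.9]
fj face +x [ 571.2 -257.3]
fj face -x [ 512.6 -256.7]
```

>>> {"name": "arm_command", "arguments": {"deltas": [[[30, 0.1, -0.4, 0, 0, 0, 0], [30, 0, 0, 0, 0, 0, 0]]]}}

```text
time_s: 7.32
tcp_pos: [0.5664, -0.0277, 0.1858]
tool_rot: [-1.569, 0.002, -1.301]
force: [-2.8, 7.2, 6.9]
width: 0.0334
```

>>> {"name": "arm_command", "arguments": {"deltas": [[[30, 0.1, -0.4, 0, 0, 0, 0], [30, 0, 0, 0, 0, 0, 0]]]}}

```text
time_s: 7.48
tcp_pos: [0.5665, -0.0278, 0.1858]
tool_rot: [-1.569, 0.003, -1.301]
force: [-2.8, 8.4, 6.8]
width: 0.0332
```

>>> {"name": "arm_command", "arguments": {"deltas": [[[30, 0.1, -0.4, 0, 0, 0, 0], [30, 0, 0, 0, 0, 0, 0]]]}}

```text
time_s: 7.65
tcp_pos: [0.5665, -0.028, 0.1859]
tool_rot: [-1.569, 0.003, -1.301]
force: [-3.7, 9.1, 6.9]
width: 0.0333
```

>>> {"name": "arm_command", "arguments": {"deltas": [[[38, 0, 0, 0, 0, 0, 0], [42, 0, 0, 0, 0, 0, 0], [48, 0, 0, 0, 0, 0, 0], [56, 0, 0, 0, 0, 0, 0], [66, 0, 0, 0, 0, 0, 0], [68, 0, 0, 0, 0, 0, 0], [68, 0, 0, 0, 0, 0, 0]]]}}

```text
time_s: 8.23
tcp_pos: [0.5661, -0.0301, 0.1844]
tool_rot: [-1.571, -0.0, -1.301]
force: [0.1, 0.1, 0.3]
width: 0.0679
```

```bash
python3 - <<'E'
from h import *
s=ctrl.sense(); print(s['time_s'],s['tcp_pos'],s['force'],s['width'], s['force']@VY, s['tcp_pos']@VY,s['tcp_pos']@VX)
im,_=shot("wrist","w9")
E
```

```text
8.2333 [ 0.56612871 -0.03011991  0.18435459] [0.09248105 0.10087052 0.33223152] 0.06792831826666333 0.07231625372992623 -0.1811078297653567 0.5372233080899314
```

View pics/w9.png

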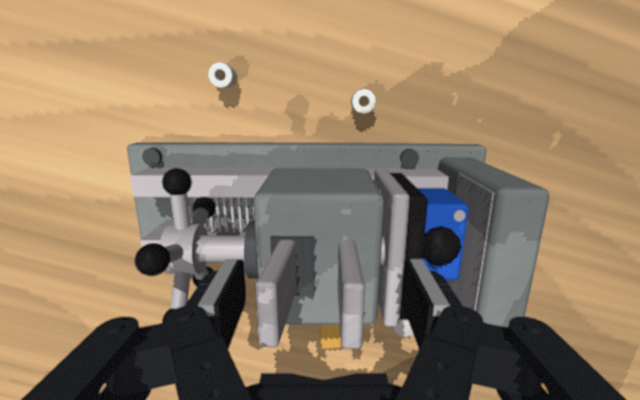

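>>> {"name": "arm_command", "arguments": {"deltas": [[[68, 0, 0, 30, 0, 0, 0], [68, 0, 0, 30, 0, 0, 0], [50, 0, 0, 30, 0, 0, 0], [20, -4, 14, 0, 0, 0, 0], [0, -4, 14, 0, 0, 0, 0], [0, -4, 14, 0, 0, 0, 0], [0, -4, 14, 0, 0, 0, 0], [0, 0, 0, 0, 0, 0, 0], [0, 0, 0, 0, 0, 0, 0], [0, 0, 0, 0, 0, 0, 0]]]}}

```text
time_s: 9.12
tcp_pos: [0.5497, 0.0266, 0.2733]
tool_rot: [-1.573, 0.0, -1.3]
force: [-0.0, 0.2, -0.2]
width: -0.0002
```

```bash
python3 - <<'E'
from h import *
s=ctrl.sense(); print(s['time_s'],s['tcp_pos'],s['tool_rot'],s['force'],s['width'])
im,_=shot("wrist","w10")
cv2.imwrite("pics/w10z.png",cv2.resize(im[110:290,190:450],None,fx=3,fy=3,interpolation=cv2.INTER_CUBIC))
E
```

```text
9.1167 [0.54974557 0.02655979 0.27330201] [-1.57255899e+00  2.29337421e-04 -1.30008831e+00] [-0.00989515  0.21095559 -0.23163188] -0.00015649785761078923
```

View pics/w10z.png

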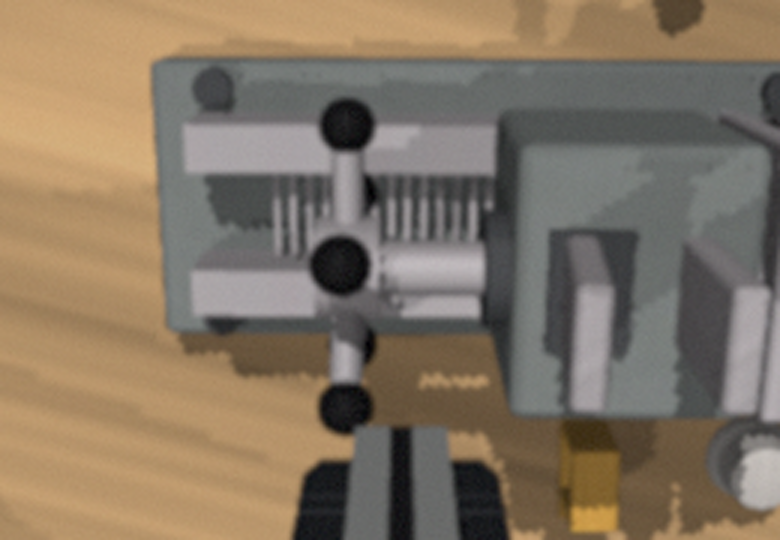

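```bash
python3 - <<'E'
from h import *
c=cam("wrist",np.load("pics/w10.npy")); f=lambda x,y:np.array((190+x/3,110+y/3))
p=onz(c,f(746,350),.146); l=onz(c,f(573,347),.146)
print("post",p*1000,"lever",l*1000,"spread",(l-p)@VY*1000+4,(p@VX),(p@VY))
for x in (723,768): print((onz(c,f(x,350),.146)-p)@VY*1000)
r=fit_handle(c,[f(*q) for q in [(347,124),(340,265),(345,408)]],(p+.0835*VY)[:2])
print(r.x,r.x[2]%(2*np.pi/5),r.cost,r.fun.round(1)); hub=np.array([*r.x[:2],.086]); print("hub-post y",(hub-p)@VY,(hub-p)@VX)
for b in balls(hub,r.x[2]): print((b*1000).round(1), ((b-hub)@VX*1000).round(1))
E
```

```text
post [568.04608522 -39.86205991 146.        ] lever [559.35801941  -6.08020731 146.        ] spread 38.87400213681528 0.5364528795262781 -0.19100692868511074
4.654182432720836
-4.459702315952633
[0.54566895 0.03969924 0.64643937] 0.6464393725450394 0.414770860119505 [ 0.4 -0.5 -0.   0.  -0.4  0.5]
hub-post y 0.08264806976418662 -0.00017963358241020736
[518.   32.   64.3] -28.7
[517.3  31.8 106.6] -29.5
[555.8  42.5 120.4] 10.5
[580.3  49.4  86.7] 36.0
[557.   42.9  52. ] 11.7
```

>>> {"name": "arm_command", "arguments": {"deltas": [[[0, -15, 3, 0, 0, 0, 0], [0, -15, 3, 0, 0, 0, 0], [0, -15, 3, 0, 0, 0, 0], [0, 0, 0, -20, 0, 0, 0], [0, 0, 0, -20, 0, 0, 0], [0, 0, 0, -20, 0, 0, 0], [0, 0, 0, -15, 0, 0, 0], [0, 0, 0, 0, 0, 0, 0], [0, 0, 0, 0, 0, 0, 0]]]}}

```text
time_s: 9.92
tcp_pos: [0.5048, 0.0348, 0.1986]
tool_rot: [-1.573, 0.001, -1.302]
force: [0.1, -0.1, 0.1]
width: -0.0001
```

```bash
python3 - <<'E'
from h import *
s=ctrl.sense(); print(s['time_s'],s['tcp_pos'],s['tool_rot'],s['force'],s['width'])
hub=np.array([.54567,.03970,.086]); d=s['tcp_pos']-hub; print("rel hub x,y",d@VX*1000,d@VY*1000,"tip z",s['tcp_pos'][2]*1000-72.6)
im,_=shot("wrist","w11")
im,_=shot("side","s11"); cv2.imwrite("pics/s11z.png",cv2.resize(im[120:240,270:390],None,fx=5,fy=5,interpolation=cv2.INTER_CUBIC))
E
```

```text
9.9167 [0.50476359 0.03479318 0.1985557 ] [-1.57305823e+00  6.12159486e-04 -1.30168279e+00] [ 0.13978619 -0.10653725  0.12303568] -0.000139857579285499
rel hub x,y -40.72076605433186 6.263425313150843 tip z 125.9556968522879
```

View pics/w11.png

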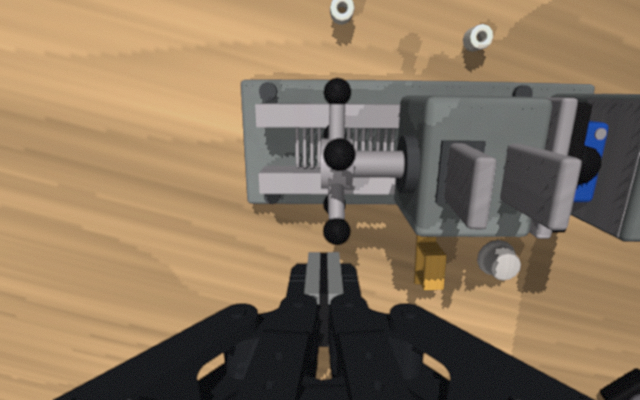

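View pics/s11z.png

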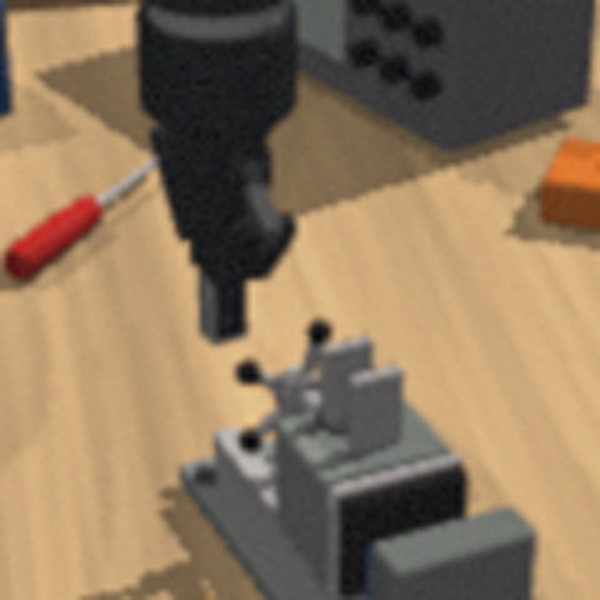

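>>> {"name": "arm_command", "arguments": {"deltas": [[[0, 0.8, -2.9, -5, 0, 0, 0], [0, 0, 0, -5, 0, 0, 0], [0, 0, 0, -1, 0, 0, 0], [0, 0, 0, 0, 0, 0, 0]]]}}

```text
time_s: 10.35
tcp_pos: [0.5058, 0.0322, 0.188]
tool_rot: [-1.571, 0.0, -1.301]
force: [-0.6, -1.0, 0.3]
width: 0.0
```

>>> {"name": "arm_command", "arguments": {"deltas": [[[0, 0, 0, -1, 0, 0, 0], [0, 0, 0, -1, 0, 0, 0], [0, 0, 0, -1, 0, 0, 0], [0, 0, 0, 0, 0, 0, 0]]]}}

```text
time_s: 10.68
tcp_pos: [0.5061, 0.0323, 0.1854]
tool_rot: [-1.571, -0.0, -1.301]
force: [-0.2, -0.2, 0.6]
width: 0.0
```

>>> {"name": "arm_command", "arguments": {"deltas": [[[0, 0, 0, -1, 0, 0, 0], [0, 0, 0, -1, 0, 0, 0], [0, 0, 0, -1, 0, 0, 0]]]}}

```text
time_s: 10.93
tcp_pos: [0.5066, 0.0322, 0.1843]
tool_rot: [-1.57, -0.001, -1.301]
force: [-5.2, -0.4, 12.6]
width: 0.0
```

```bash
cat > tq.py <<'E'
from h import *
import sys
s=ctrl.sense(); hub=np.array([.54567,.03970,.086]); d=s['tcp_pos']-hub
tip=s['tcp_pos'][2]-.0726; zb=tip-.007-.086
a=np.arcsin(np.clip(zb/.036,-1,1)); F=s['force']; xb=-.036*np.cos(a)
tau=-( -F[2]*xb*-1 ) if False else None
# force on tool F; force on ball -F at contact (xb, zb+.007) ; tightening = ball down on -x
fx,fz=-(F@VX),-F[2]
tau= (-fz)*(-xb) + (fx)*(-(zb+.007))*-1*0 
# moment about +VY axis: z*fx - x*fz ; tightening pushes down at -x: -x*fz<0 -> tighten = -(..)
tight=-((zb+.007)*fx - xb*fz)
print("t %.2f tip %.1f a %.1fdeg F vise %.1f %.1f %.1f tau %.3f relx %.1f rely %.1f"%(s['time_s'],tip*1e3,np.degrees(a),F@VX,F@VY,F[2],tight,d@VX*1e3,d@VY*1e3))
E
python3 tq.py
```

```text
t 10.93 tip 111.7 a 31.3deg F vise -5.1 1.0 12.6 tau 0.256 relx -39.6 rely 3.3
```

>>> {"name": "arm_command", "arguments": {"deltas": [[[0, -0.4, -0.1, -1, 0, 0, 0], [0, -0.4, -0.1, -1, 0, 0, 0], [0, -0.4, -0.1, -1, 0, 0, 0]]]}}

```text
time_s: 11.18
tcp_pos: [0.5053, 0.0317, 0.1819]
tool_rot: [-1.571, -0.001, -1.301]
force: [-8.3, -1.8, 12.2]
width: -0.0002
```

```bash
python3 tq.py
```

```text
t 11.18 tip 109.3 a 26.9deg F vise -8.4 0.5 12.2 tau 0.196 relx -41.0 rely 3.1
```

>>> {"name": "arm_command", "arguments": {"deltas": [[[0, -0.4, -0.1, -1, 0, 0, 0], [0, -0.4, -0.1, -1, 0, 0, 0], [0, -0.4, -0.1, -1, 0, 0, 0]]]}}

```text
time_s: 11.43
tcp_pos: [0.5034, 0.0317, 0.1783]
tool_rot: [-1.572, 0.001, -1.301]
force: [-7.9, 0.9, 11.1]
width: 0.0002
```

```bash
python3 tq.py
```

```text
t 11.43 tip 105.7 a 20.7deg F vise -7.4 3.0 11.1 tau 0.228 relx -42.8 rely 3.6
```

>>> {"name": "arm_command", "arguments": {"deltas": [[[0, -0.3, -0.1, -1, 0, 0, 0], [0, -0.3, -0.1, -1, 0, 0, 0], [0, -0.3, -0.1, -1, 0, 0, 0]]]}}

```text
time_s: 11.68
tcp_pos: [0.5022, 0.0312, 0.1747]
tool_rot: [-1.573, 0.0, -1.301]
force: [-7.7, 0.0, 9.5]
width: 0.0004
```

```bash
python3 tq.py
```

```text
t 11.68 tip 102.1 a 14.6deg F vise -7.4 2.1 9.5 tau 0.211 relx -44.2 rely 3.5
```

>>> {"name": "arm_command", "arguments": {"deltas": [[[0, 0.2, 0.1, -1, 0, 0, 0], [0, 0.2, 0.1, -1, 0, 0, 0], [0, 0.2, 0.1, -1, 0, 0, 0]]]}}

```text
time_s: 11.93
tcp_pos: [0.5016, 0.0313, 0.171]
tool_rot: [-1.578, 0.0, -1.301]
force: [-12.2, -2.6, 9.2]
width: -0.0001
```

```bash
python3 tq.py
```

```text
t 11.93 tip 98.4 a 8.6deg F vise -12.5 0.8 9.2 tau 0.175 relx -44.7 rely 3.7
```

>>> {"name": "arm_command", "arguments": {"deltas": [[[0, 0.2, 0.1, -1, 0, 0, 0], [0, 0.2, 0.1, -1, 0, 0, 0], [0, 0.2, 0.1, -1, 0, 0, 0]]]}}

```text
time_s: 12.18
tcp_pos: [0.5014, 0.0315, 0.1672]
tool_rot: [-1.58, 0.001, -1.301]
force: [-14.0, -2.7, 9.5]
width: 0.0
```

```bash
python3 tq.py
```

```text
t 12.18 tip 94.6 a 2.6deg F vise -14.2 1.1 9.5 tau 0.218 relx -44.8 rely 4.0
```

>>> {"name": "arm_command", "arguments": {"deltas": [[[0, 0, 0, -1, 0, 0, 0], [0, 0, 0, -1, 0, 0, 0], [0, 0, 0, -1, 0, 0, 0]]]}}

```text
time_s: 12.43
tcp_pos: [0.5012, 0.0316, 0.1638]
tool_rot: [-1.58, 0.002, -1.301]
force: [-12.3, -1.8, 8.7]
width: -0.0002
```

```bash
python3 tq.py; python3 - <<'E'
from h import *
im,_=shot("wrist","w12")
E
```

```text
t 12.43 tip 91.2 a -2.8deg F vise -12.3 1.6 8.7 tau 0.249 relx -45.0 rely 4.2
```

View pics/w12.png

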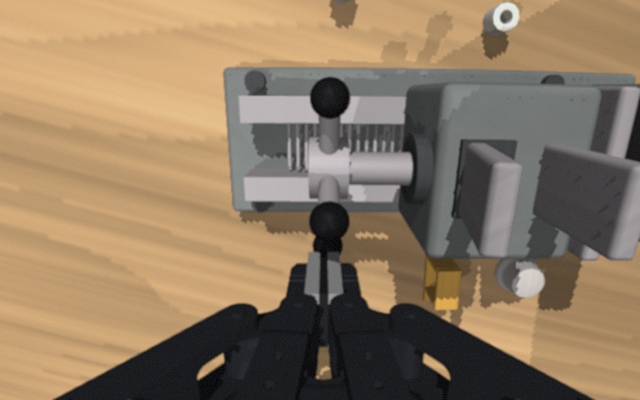

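```bash
python3 - <<'E'
from h import *
import cv2
for n,tz in(("w11",.126),("w12",.0912)):
    T=np.load(f"pics/{n}.npy"); c=cam("wrist",T)
    for row in (250,256):
        X=onz(c,(310,row),T[2,3]-.0726); print(n,row,"edge rel TCP vise x",(X-T[:3,3])@VX*1000,"y",(X-T[:3,3])@VY*1000, (onz(c,(342,row),T[2,3]-.0726)-T[:3,3])@VY*1000)
c=cam("wrist",np.load("pics/w12.npy"))
r=fit_handle(c,[(330,98),(330,221),(326,245)],[.5457,.0397])
print(r.x,r.x[2]%(2*np.pi/5),r.cost,r.fun.round(1)); print((r.x[:2]-[.54567,.0397])@VY[:2]*1000)
r=fit_handle(c,[(330,98),(330,221)],[.5457,.0397])
print(r.x,r.x[2]%(2*np.pi/5),r.cost,r.fun.round(1)); print((r.x[:2]-[.54567,.0397])@VY[:2]*1000)
cv2.imwrite("pics/w12z.png",cv2.resize(cv2.imread("pics/w12.png")[190:310,270:390],None,fx=5,fy=5,interpolation=cv2.INTER_CUBIC))
E
```

```text
w11 250 edge rel TCP vise x 9.753443235714553 y 6.457643264638166 -7.722978822343408
w11 256 edge rel TCP vise x 6.829340558672653 y 6.498232910817263 -7.764185923065983
w12 250 edge rel TCP vise x 9.25760725488857 y 6.531025749750694 -7.642745188753074
w12 256 edge rel TCP vise x 6.324571268225154 y 6.569348553812981 -7.688267575097235
[0.5450897  0.04232212 0.00889258] 0.008892581935697207 2.5327937712414093 [ 0.8  0.   0.7 -0.  -2.   0. ]
2.681623457081246
[0.5451275  0.04206648 0.00755643] 0.0075564264002647725 0.002323618007437574 [ 0.  0. -0. -0.]
2.425223792030334
```

View pics/w12z.png

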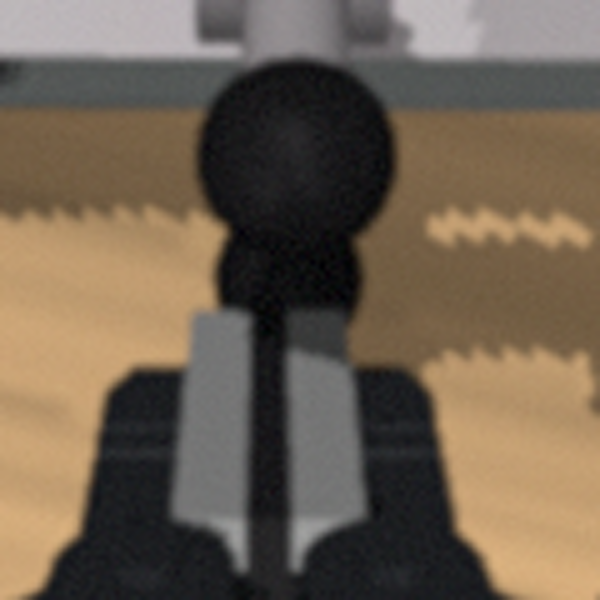

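>>> {"name": "arm_command", "arguments": {"deltas": [[[0, 0, 0, 4, 0, 0, 0], [0, 2.4, 0.7, 0, 0, 0, 0], [0, 2.4, 0.7, 0, 0, 0, 0], [0, -0.5, 1.9, 0, 0, 0, 0], [0, 0, 0, 0, 0, 0, 0]]]}}

```text
time_s: 12.9
tcp_pos: [0.5084, 0.0355, 0.1684]
tool_rot: [-1.571, 0.0, -1.301]
force: [0.8, -0.1, -0.1]
width: -0.0001
```

```bash
python3 tq.py
```

```text
t 12.90 tip 95.8 a 4.5deg F vise 0.7 -0.3 -0.1 tau 0.004 relx -37.0 rely 6.0
```

>>> {"name": "arm_command", "arguments": {"deltas": [[[0, -1, -0.3, -1, 0, 0, 0], [0, 0, 0, -1, 0, 0, 0], [0, 0, 0, -1, 0, 0, 0], [0, 0, 0, -1, 0, 0, 0]]]}}

```text
time_s: 13.23
tcp_pos: [0.5072, 0.035, 0.1646]
tool_rot: [-1.571, 0.0, -1.301]
force: [-2.7, -0.5, 6.9]
width: 0.0001
```

```bash
python3 tq.py
```

```text
t 13.23 tip 92.0 a -1.6deg F vise -2.7 0.2 6.9 tau 0.231 relx -38.3 rely 5.8
```

>>> {"name": "arm_command", "arguments": {"deltas": [[[0, 0, 0, -1, 0, 0, 0], [0, 0, 0, -1, 0, 0, 0]]]}}

```text
time_s: 13.4
tcp_pos: [0.5072, 0.0349, 0.1634]
tool_rot: [-1.572, 0.0, -1.301]
force: [-4.9, 0.4, 7.6]
width: -0.0
```

```bash
python3 tq.py
```

```text
t 13.40 tip 90.8 a -3.4deg F vise -4.6 1.7 7.6 tau 0.252 relx -38.4 rely 5.7
```

>>> {"name": "arm_command", "arguments": {"deltas": [[[0, 0, 0, -1, 0, 0, 0], [0, 0, 0, -1, 0, 0, 0]]]}}

```text
time_s: 13.57
tcp_pos: [0.507, 0.0349, 0.1614]
tool_rot: [-1.572, 0.0, -1.301]
force: [-5.4, 0.0, 7.6]
width: -0.0001
```

```bash
python3 tq.py
```

```text
t 13.57 tip 88.8 a -6.6deg F vise -5.1 1.5 7.6 tau 0.256 relx -38.5 rely 5.8
```

>>> {"name": "arm_command", "arguments": {"deltas": [[[0, 0, 0, -1, 0, 0, 0], [0, 0, 0, -1, 0, 0, 0]]]}}

```text
time_s: 13.73
tcp_pos: [0.5069, 0.0349, 0.1594]
tool_rot: [-1.572, 0.0, -1.301]
force: [-5.4, -0.6, 7.9]
width: -0.0001
```

```bash
python3 tq.py
```

```text
t 13.73 tip 86.8 a -10.0deg F vise -5.4 0.9 7.9 tau 0.276 relx -38.6 rely 5.8
```

>>> {"name": "arm_command", "arguments": {"deltas": [[[0, 0, 0, -1, 0, 0, 0], [0, 0, 0, -1, 0, 0, 0]]]}}

```text
time_s: 13.9
tcp_pos: [0.5069, 0.035, 0.1573]
tool_rot: [-1.572, 0.001, -1.301]
force: [-5.5, 0.4, 9.1]
width: -0.0002
```

```bash
python3 tq.py
```

```text
t 13.90 tip 84.7 a -13.3deg F vise -5.2 1.9 9.1 tau 0.324 relx -38.6 rely 5.9
```

>>> {"name": "arm_command", "arguments": {"deltas": [[[0, 0, 0, -1, 0, 0, 0], [0, 0, 0, -1, 0, 0, 0]]]}}

```text
time_s: 14.07
tcp_pos: [0.507, 0.035, 0.1554]
tool_rot: [-1.572, 0.001, -1.301]
force: [-4.4, 0.9, 7.9]
width: -0.0
```

```bash
python3 tq.py; python3 - <<'E'
from h import *
shot("wrist","w13")
E
```

```text
t 14.07 tip 82.8 a -16.5deg F vise -4.0 2.0 7.9 tau 0.285 relx -38.5 rely 5.9
```

View pics/w13.png

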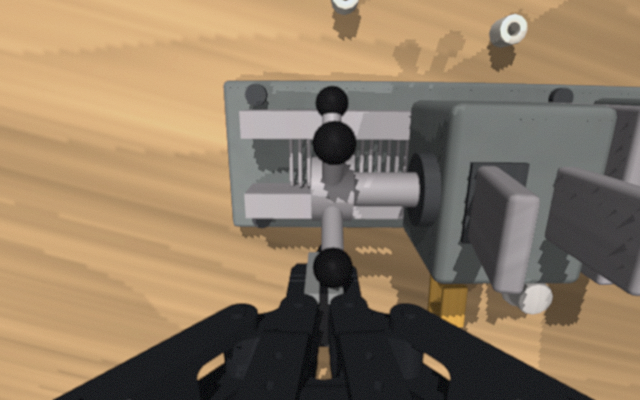

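>>> {"name": "arm_command", "arguments": {"deltas": [[[0, -2, -0.5, 1, 0, 0, 0], [0, 0, 0, 20, 0, 0, 0], [0, 0, 0, 30, 0, 0, 0], [0, 0, 0, 35, 0, 0, 0], [0, 10, -15, 15, 0, 0, 0], [0, 0, 0, 0, 0, 0, 0], [0, 0, 0, 0, 0, 0, 0]]]}}

```text
time_s: 14.7
tcp_pos: [0.5157, 0.0191, 0.2564]
tool_rot: [-1.569, -0.001, -1.302]
force: [-0.8, 0.7, -0.8]
width: 0.0
```

```bash
python3 - <<'E'
from h import *
s=ctrl.sense(); print(s['time_s'],s['tcp_pos'],s['force'])
im,_=shot("wrist","w14")
cv2.imwrite("pics/w14z.png",cv2.resize(im[90:270,240:500],None,fx=3,fy=3,interpolation=cv2.INTER_CUBIC))
E
```

```text
14.7 [0.51571208 0.01909465 0.25638713] [-0.78573893  0.7215156  -0.79122702]
```

View pics/w14z.png

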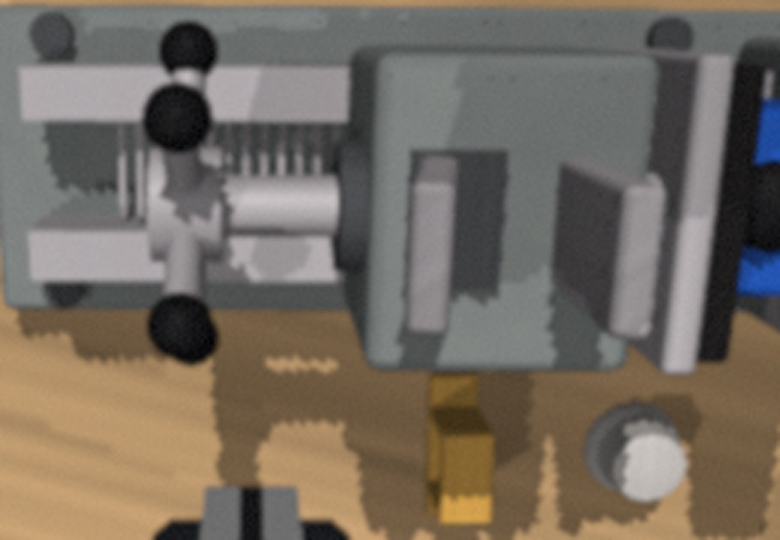

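```bash
python3 - <<'E'
from h import *
c=cam("wrist",np.load("pics/w14.npy")); f=lambda x,y:np.array((240+x/3,90+y/3))
p=onz(c,f(638,260),.146); l=onz(c,f(411,255),.146)
print("post",p*1000,"spread",(l-p)@VY*1000+4,p@VX,p@VY)
for x in (618,658): print((onz(c,f(x,260),.146)-p)@VY*1000)
r=fit_handle(c,[f(*q) for q in [(188,50),(177,117),(181,324)]],(p+.0835*VY)[:2])
print(r.x,r.x[2]%(2*np.pi/5),r.cost,r.fun.round(1)); hub=np.array([*r.x[:2],.086]); print("hub-post y",(hub-p)@VY,(hub-p)@VX, hub@VY, "moved",(hub-[.54567,.0397,.086])@VY*1000)
for b in balls(hub,r.x[2]): print((b*1000).round(1), ((b-hub)@VX*1000).round(1))
X=onz(c,f(755,70),.104),onz(c,f(728,355),.104); print([(x@VY*1000).round(1) for x in X])
E
```

```text
post [567.36736507 -37.00284735 146.        ] spread 44.11835333194427 0.5365672637684327 -0.1880704897276743
3.5562089129542307
-3.5623910450117866
[0.545097   0.04257294 0.28063331] 0.28063330627907535 0.016416681071304243 [ 0.1  0.  -0.   0.1 -0.1 -0.1]
hub-post y 0.08263334795693965 -7.28966978688411e-05 -0.10543714177073467 moved 2.9212616211216176
[511.8  33.3  76. ] -34.6
[525.7  37.2 115.8] -20.2
[566.4  48.5 114.4] 22.1
[577.7  51.7  73.7] 33.8
[543.9  42.2  50. ] -1.2
[np.float64(-224.4), np.float64(-226.6)]
```

>>> {"name": "arm_command", "arguments": {"deltas": [[[0, 1.7, 10, 0, 0, 0, 0], [0, 1.7, 9.4, 0, 0, 0, 0], [0, 0, 0, -20, 0, 0, 0], [0, 0, 0, -20, 0, 0, 0], [0, 0, 0, -16, 0, 0, 0], [0, 0, 0, 0, 0, 0, 0], [0, 0, 0, 0, 0, 0, 0]]]}}

```text
time_s: 15.33
tcp_pos: [0.5177, 0.0398, 0.1979]
tool_rot: [-1.574, 0.001, -1.3]
force: [-0.5, -0.7, -0.1]
width: 0.0001
```

```bash
sed -i 's/hub=np.array(\[.54567,.03970,.086\])/hub=np.array([.5451,.04257,.086])/' tq.py; python3 tq.py
```

```text
t 15.33 tip 125.3 a 63.9deg F vise -0.7 -0.6 -0.1 tau -0.027 relx -27.1 rely 4.7
```

>>> {"name": "arm_command", "arguments": {"deltas": [[[0, 1, 0.3, -1, 0, 0, 0], [0, 0, 0, -1, 0, 0, 0], [0, -0.2, 0, -1, 0, 0, 0], [0, -0.8, -0.2, -0.6, 0, 0, 0], [0, -0.8, -0.2, -0.6, 0, 0, 0]]]}}

```text
time_s: 15.75
tcp_pos: [0.5178, 0.0387, 0.1955]
tool_rot: [-1.57, -0.0, -1.301]
force: [-0.4, 0.4, 1.0]
width: -0.0001
```

```bash
python3 tq.py
```

```text
t 15.75 tip 122.9 a 56.3deg F vise -0.3 0.5 1.0 tau 0.009 relx -27.3 rely 3.6
```

>>> {"name": "arm_command", "arguments": {"deltas": [[[0, -0.8, -0.2, -0.7, 0, 0, 0], [0, -0.8, -0.2, -0.7, 0, 0, 0], [0, -0.8, -0.2, -0.7, 0, 0, 0]]]}}

```text
time_s: 16.0
tcp_pos: [0.5164, 0.0382, 0.1943]
tool_rot: [-1.567, -0.0, -1.301]
force: [3.1, 1.8, 3.1]
width: -0.0001
```

```bash
python3 tq.py
```

```text
t 16.00 tip 121.7 a 52.9deg F vise 3.4 0.9 3.1 tau 0.191 relx -28.8 rely 3.5
```

>>> {"name": "arm_command", "arguments": {"deltas": [[[0, -0.6, -0.2, -0.8, 0, 0, 0], [0, -0.6, -0.2, -0.8, 0, 0, 0], [0, -0.6, -0.2, -0.8, 0, 0, 0]]]}}

```text
time_s: 16.25
tcp_pos: [0.5156, 0.0379, 0.1936]
tool_rot: [-1.564, -0.001, -1.301]
force: [2.1, 1.8, 10.5]
width: 0.0001
```

```bash
python3 tq.py
```

```text
t 16.25 tip 121.0 a 51.1deg F vise 2.6 1.2 10.5 tau 0.327 relx -29.6 rely 3.4
```

>>> {"name": "arm_command", "arguments": {"deltas": [[[0, -0.6, -0.2, -0.8, 0, 0, 0], [0, -0.6, -0.2, -0.8, 0, 0, 0], [0, -0.6, -0.2, -0.8, 0, 0, 0]]]}}

```text
time_s: 16.5
tcp_pos: [0.5138, 0.0373, 0.192]
tool_rot: [-1.565, -0.001, -1.301]
force: [-1.3, 1.7, 14.5]
width: -0.0
```

```bash
python3 tq.py
```

```text
t 16.50 tip 119.4 a 47.1deg F vise -0.8 2.0 14.5 tau 0.328 relx -31.6 rely 3.3
```

>>> {"name": "arm_command", "arguments": {"deltas": [[[0, -0.5, -0.1, -0.8, 0, 0, 0], [0, -0.5, -0.1, -0.8, 0, 0, 0]]]}}

```text
time_s: 16.67
tcp_pos: [0.5126, 0.037, 0.1908]
tool_rot: [-1.566, -0.001, -1.301]
force: [-3.7, 2.5, 16.8]
width: -0.0002
```

```bash
python3 tq.py
```

```text
t 16.67 tip 118.2 a 44.4deg F vise -2.9 3.4 16.8 tau 0.340 relx -32.8 rely 3.4
```

>>> {"name": "arm_command", "arguments": {"deltas": [[[0, -0.5, -0.1, -0.8, 0, 0, 0]]]}}

```text
time_s: 16.75
tcp_pos: [0.5119, 0.0369, 0.1901]
tool_rot: [-1.567, -0.001, -1.301]
force: [-4.9, 0.9, 18.9]
width: 0.0001
```

```bash
python3 tq.py
```

```text
t 16.75 tip 117.5 a 42.9deg F vise -4.5 2.2 18.9 tau 0.356 relx -33.5 rely 3.4
```

>>> {"name": "arm_command", "arguments": {"deltas": [[[0, -0.5, -0.1, -0.8, 0, 0, 0]]]}}

```text
time_s: 16.83
tcp_pos: [0.5112, 0.0367, 0.1894]
tool_rot: [-1.568, -0.001, -1.301]
force: [-7.4, 0.6, 18.9]
width: -0.0002
```

```bash
python3 tq.py
```

```text
t 16.83 tip 116.8 a 41.3deg F vise -7.0 2.6 18.9 tau 0.296 relx -34.2 rely 3.5
```

>>> {"name": "arm_command", "arguments": {"deltas": [[[0, 0, 0, 10, 0, 0, 0], [0, 0, 0, 25, 0, 0, 0], [0, 0, 0, 25, 0, 0, 0], [0, 12, -3, 25, 0, 0, 0], [0, 13, -4, 0, 0, 0, 0], [0, 13, -3, 0, 0, 0, 0], [0, 0, 0, 0, 0, 0, 0], [0, 0, 0, 0, 0, 0, 0], [0, 0, 0, 0, 0, 0, 0]]]}}

```text
time_s: 17.58
tcp_pos: [0.5469, 0.0266, 0.2691]
tool_rot: [-1.573, 0.001, -1.301]
force: [-0.4, 0.5, -0.3]
width: -0.0001
```

>>> {"name": "arm_command", "arguments": {"deltas": [[[0, 2.8, 0, 4.2, 0, 0, 0], [0, 0, 0, 0, 0, 0, 0], [0, 0, 0, 0, 0, 0, 0]]]}}

```text
time_s: 17.83
tcp_pos: [0.5505, 0.0267, 0.2746]
tool_rot: [-1.57, -0.0, -1.301]
force: [-0.4, -1.0, -0.1]
width: -0.0004
```

```bash
python3 - <<'E'
from h import *
s=ctrl.sense(); print(s['time_s'],s['tcp_pos'],s['tool_rot'],s['force'])
im,_=shot("wrist","w15")
cv2.imwrite("pics/w15z.png",cv2.resize(im[110:290,190:450],None,fx=3,fy=3,interpolation=cv2.INTER_CUBIC))
E
```

```text
17.8333 [0.55047388 0.02669017 0.27464711] [-1.57043914e+00 -1.27432192e-04 -1.30079233e+00] [-0.36841627 -0.9557812  -0.08762919]
```

View pics/w15z.png

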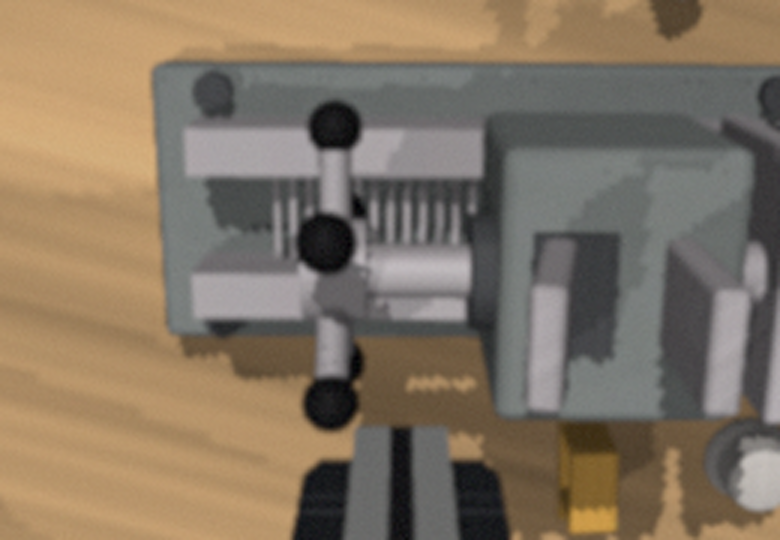

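```bash
cat > cmp.py <<'E'
from h import *
def edge(g,rows,x0,x1):
    p=cv2.GaussianBlur(g,(0,0),.8)[rows[0]:rows[1]].mean(0); d=np.abs(np.gradient(p)); i=x0+np.argmax(d[x0:x1]); w=d[i-2:i+3]; return (w*np.arange(i-2,i+3)).sum()/w.sum()
def Y(n,rows,x0,x1,z):
    g=cv2.cvtColor(cv2.imread(f"pics/{n}.png"),cv2.COLOR_BGR2GRAY).astype(float); c=cam("wrist",np.load(f"pics/{n}.npy"))
    e=edge(g,rows,x0,x1); return e,(onz(c,(e,sum(rows)/2-.5),z)@VY)*1000
z=lambda x:int(190+x/3); r=lambda a,b:(int(110+a/3),int(110+b/3))
for nm,rows,zz,xs in [("rail1",r(133,168),.040,[(175,195),(175,195)]),("rail2",r(275,310),.040,[(182,204),(182,204)]),
  ("base",r(120,260),.015,[(145,172),(145,172)]),
  ("post left",r(310,400),.146,[(708,735),(690,715)]),("post right",r(310,400),.146,[(755,779),(730,755)]),
  ("block left top",r(170,225),.104,[(512,530),(498,516)])]:
    a=Y("w10",rows,z(xs[0][0]),z(xs[0][1]),zz); b=Y("w15",rows,z(xs[1][0]),z(xs[1][1]),zz)
    print(nm,np.round(a,2),np.round(b,2),"d",round(b[1]-a[1],2))
def ballc(n,boxes):
    im=cv2.imread(f"pics/{n}.png"); out=[]
    for x,y in boxes:
        u,v=190+x/3,110+y/3; g=im.max(2)[int(v)-11:int(v)+12,int(u)-11:int(u)+12]; m=(g<45).astype(np.uint8)
        k,l,s,cc=cv2.connectedComponentsWithStats(m); i=l[11,11]; 
        out.append(np.array([int(u)-11,int(v)-11])+cc[i]); print(n,s[i][4],out[-1].round(2),np.round((u,v),1))
    return out
for n,bx in (("w10",[(347,124),(340,265),(345,408)]),("w15",[(335,126),(326,242),(330,401)])):
    q=ballc(n,bx); c=cam("wrist",np.load(f"pics/{n}.npy")); 
    rr=fit_handle(c,q,[.5451,.0425]); hub=np.array([*rr.x[:2],.086]); print(n,rr.x,rr.x[2]%(2*np.pi/5),rr.cost,hub@VY*1000,hub@VX*1000)
E
python3 cmp.py
```

```text
rail1 [250.89 -58.44] [251.   -58.43] d 0.01
rail2 [253.31 -58.04] [253.67 -58.24] d -0.2
base [241.58 -43.59] [241.71 -43.56] d 0.03
post left [ 432.16 -187.11] [ 426.03 -183.93] d 3.18
post right [ 447.03 -196.15] [ 437.81 -191.13] d 5.02
block left top [ 362.17 -148.55] [ 357.15 -145.34] d 3.21
w10 219 [305.37 151.24] [305.7 151.3]
w10 268 [302.95 198.24] [303.3 198.3]
w10 208 [304.81 245.49] [305. 246.]
w10 [0.54586262 0.03996369 0.65136344] 0.6513634429493635 0.2035534159168619 -108.15615383804568 536.5308412125221
w15 198 [301.2  151.53] [301.7 152. ]
w15 280 [298.15 190.7 ] [298.7 190.7]
w15 242 [300.48 243.17] [300.  243.7]
w15 [0.5455062  0.04308717 0.50611206] 0.506112055799633 0.052332619219289944 -105.05175485308649 537.0266701493404
```

>>> {"name": "arm_command", "arguments": {"deltas": [[[0, -12, 4, 0, 0, 0, 0], [0, -12, 4, 0, 0, 0, 0], [0, -10.5, 3.2, 0, 0, 0, 0], [0, 0, 0, -20, 0, 0, 0], [0, 0, 0, -20, 0, 0, 0], [0, 0, 0, -20, 0, 0, 0], [0, 0, 0, -18, 0, 0, 0], [0, 0, 0, 0, 0, 0, 0], [0, 0, 0, 0, 0, 0, 0]]]}}

```text
time_s: 18.63
tcp_pos: [0.5152, 0.0379, 0.1955]
tool_rot: [-1.573, 0.001, -1.301]
force: [-0.5, -0.4, 0.8]
width: -0.0001
```

```bash
sed -i 's/hub=np.array(\[.5451,.04257,.086\])/hub=np.array([.5455,.04305,.086])/' tq.py; python3 tq.py
```

```text
t 18.63 tip 122.9 a 56.1deg F vise -0.6 -0.2 0.8 tau -0.008 relx -30.5 rely 3.1
```

>>> {"name": "arm_command", "arguments": {"deltas": [[[0, 0, 0, -2, 0, 0, 0], [0, 0, 0, -2, 0, 0, 0], [0, 0, 0, -1, 0, 0, 0], [0, 0, 0, -1, 0, 0, 0]]]}}

```text
time_s: 18.97
tcp_pos: [0.5166, 0.0377, 0.1913]
tool_rot: [-1.569, -0.001, -1.301]
force: [-0.3, 0.1, -1.1]
width: -0.0001
```

```bash
python3 tq.py
```

```text
t 18.97 tip 118.7 a 45.4deg F vise -0.3 0.2 -1.1 tau -0.036 relx -29.3 rely 2.7
```

>>> {"name": "arm_command", "arguments": {"deltas": [[[0, -0.3, -0.1, -0.8, 0, 0, 0], [0, -0.4, -0.1, -0.8, 0, 0, 0]]]}}

```text
time_s: 19.13
tcp_pos: [0.5163, 0.0376, 0.1901]
tool_rot: [-1.568, -0.001, -1.301]
force: [-0.4, 0.1, 7.2]
width: -0.0001
```

```bash
python3 tq.py
```

```text
t 19.13 tip 117.5 a 43.0deg F vise -0.4 0.3 7.2 tau 0.179 relx -29.6 rely 2.6
```

>>> {"name": "arm_command", "arguments": {"deltas": [[[0, -0.5, -0.1, -0.8, 0, 0, 0], [0, -0.5, -0.1, -0.8, 0, 0, 0]]]}}

```text
time_s: 19.3
tcp_pos: [0.5161, 0.0375, 0.1899]
tool_rot: [-1.566, -0.001, -1.301]
force: [-0.4, 1.3, 11.8]
width: 0.0
```

```bash
python3 tq.py
```

```text
t 19.30 tip 117.3 a 42.5deg F vise -0.1 1.3 11.8 tau 0.313 relx -29.8 rely 2.6
```

>>> {"name": "arm_command", "arguments": {"deltas": [[[0, -0.5, -0.1, -0.8, 0, 0, 0]]]}}

```text
time_s: 19.38
tcp_pos: [0.516, 0.0375, 0.1898]
tool_rot: [-1.565, -0.001, -1.301]
force: [-1.3, 1.6, 13.3]
width: 0.0002
```

```bash
python3 tq.py
```

```text
t 19.38 tip 117.2 a 42.2deg F vise -0.8 1.9 13.3 tau 0.329 relx -29.9 rely 2.5
```

>>> {"name": "arm_command", "arguments": {"deltas": [[[0, -0.5, -0.1, -0.8, 0, 0, 0]]]}}

```text
time_s: 19.47
tcp_pos: [0.5157, 0.0374, 0.1895]
tool_rot: [-1.564, -0.001, -1.301]
force: [-1.4, 1.4, 14.3]
width: -0.0001
```

```bash
python3 tq.py
```

```text
t 19.47 tip 116.9 a 41.5deg F vise -0.9 1.7 14.3 tau 0.356 relx -30.2 rely 2.6
```

>>> {"name": "arm_command", "arguments": {"deltas": [[[0, -0.5, -0.1, -0.8, 0, 0, 0]]]}}

```text
time_s: 19.55
tcp_pos: [0.5151, 0.0373, 0.1889]
tool_rot: [-1.565, -0.001, -1.301]
force: [-4.0, 1.0, 14.9]
width: 0.0001
```

```bash
python3 tq.py
```

```text
t 19.55 tip 116.3 a 40.3deg F vise -3.6 2.1 14.9 tau 0.301 relx -30.8 rely 2.6
```

>>> {"name": "arm_command", "arguments": {"deltas": [[[0, -0.5, -0.1, -0.8, 0, 0, 0]]]}}

```text
time_s: 19.63
tcp_pos: [0.5146, 0.0371, 0.1883]
tool_rot: [-1.565, -0.001, -1.301]
force: [-3.2, 0.5, 15.5]
width: -0.0
```

```bash
python3 tq.py
```

```text
t 19.63 tip 115.7 a 39.0deg F vise -2.9 1.4 15.5 tau 0.349 relx -31.4 rely 2.6
```

>>> {"name": "arm_command", "arguments": {"deltas": [[[0, -0.5, -0.1, -0.8, 0, 0, 0], [0, -0.5, -0.1, -0.8, 0, 0, 0]]]}}

```text
time_s: 19.8
tcp_pos: [0.5132, 0.0368, 0.1868]
tool_rot: [-1.566, -0.001, -1.301]
force: [-5.6, 0.8, 17.3]
width: -0.0
```

```bash
python3 tq.py
```

```text
t 19.80 tip 114.2 a 36.0deg F vise -5.1 2.3 17.3 tau 0.358 relx -32.8 rely 2.6
```

>>> {"name": "arm_command", "arguments": {"deltas": [[[0, -0.5, -0.1, -0.8, 0, 0, 0]]]}}

```text
time_s: 19.88
tcp_pos: [0.5126, 0.0367, 0.186]
tool_rot: [-1.567, -0.001, -1.301]
force: [-7.5, -1.0, 18.1]
width: 0.0002
```

```bash
python3 tq.py
```

```text
t 19.88 tip 113.4 a 34.4deg F vise -7.5 1.1 18.1 tau 0.330 relx -33.4 rely 2.7
```

>>> {"name": "arm_command", "arguments": {"deltas": [[[0, -0.5, -0.1, -0.8, 0, 0, 0]]]}}

```text
time_s: 19.97
tcp_pos: [0.5119, 0.0365, 0.1851]
tool_rot: [-1.568, -0.001, -1.301]
force: [-6.8, 1.2, 18.0]
width: 0.0002
```

```bash
python3 tq.py
```

```text
t 19.97 tip 112.5 a 32.8deg F vise -6.3 2.9 18.0 tau 0.379 relx -34.2 rely 2.7
```

>>> {"name": "arm_command", "arguments": {"deltas": [[[0, 0, 0, 10, 0, 0, 0], [0, 0, 0, 25, 0, 0, 0], [0, 0, 0, 25, 0, 0, 0], [0, 12, -3, 28, 0, 0, 0], [0, 13, -4, 3, 0, 0, 0], [0, 13, -3, 0, 0, 0, 0], [0, 0, 0, 0, 0, 0, 0], [0, 0, 0, 0, 0, 0, 0], [0, 0, 0, 0, 0, 0, 0]]]}}

```text
time_s: 20.72
tcp_pos: [0.5476, 0.0267, 0.2709]
tool_rot: [-1.573, 0.001, -1.301]
force: [-0.1, -0.5, 0.2]
width: -0.0001
```

```bash
python3 - <<'E'
from h import *
s=ctrl.sense(); print(s['time_s'],s['tcp_pos'],s['tool_rot'],s['force'])
im,_=shot("wrist","w16")
cv2.imwrite("pics/w16z.png",cv2.resize(im[110:290,190:450],None,fx=3,fy=3,interpolation=cv2.INTER_CUBIC))
im,_=shot("side","s16"); cv2.imwrite("pics/s16z.png",cv2.resize(im[150:280,280:400],None,fx=4.5,fy=4.5,interpolation=cv2.INTER_CUBIC))
E
```

```text
20.7167 [0.54760981 0.02666055 0.2708597 ] [-1.57266906e+00  6.86225100e-04 -1.30100059e+00] [-0.10822061 -0.47530354  0.21459212]
```

View pics/w16z.png

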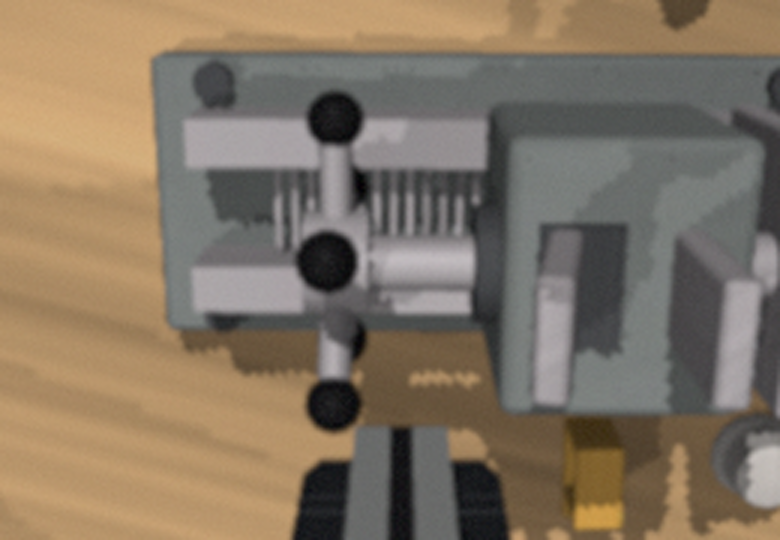

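View pics/s16z.png

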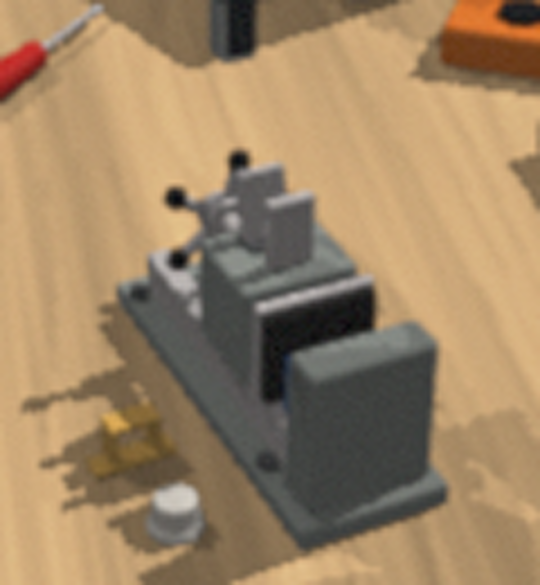

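```bash
cat > cmp2.py <<'E'
exec(open("cmp.py").read().split("for nm,rows")[0])
exec("def ballc"+open("cmp.py").read().split("def ballc")[1].split("for n,bx")[0])
for nm,rows,zz,xs in [("rail1",r(125,160),.040,(175,195)),("post left",r(300,395),.146,(703,728)),("block left top",r(165,220),.104,(502,519)),("lever",r(290,395),.146,(525,545))]:
    print(nm,np.round(Y("w16",rows,z(xs[0]),z(xs[1]),zz),2))
q=ballc("w16",[(335,118),(327,261),(333,403)]); c=cam("wrist",np.load("pics/w16.npy"))
rr=fit_handle(c,q,[.5451,.0425]); hub=np.array([*rr.x[:2],.086]); print(rr.x,rr.x[2]%(2*np.pi/5),rr.cost,hub@VY*1000,hub@VX*1000)
E
python3 cmp2.py
```

```text
rail1 [250.99 -58.44]
post left [ 429.19 -183.64]
block left top [ 358.94 -145.29]
lever [ 368.95 -147.77]
w16 223 [301.25 149.01] [301.7 149.3]
w16 278 [298.46 196.87] [299. 197.]
w16 214 [300.8  244.42] [301.  244.3]
[0.54490758 0.04334374 0.66118797] 0.6611879707325969 0.23693307685811218 -104.64379062810279 536.51899106004
```

>>> {"name": "arm_command", "arguments": {"deltas": [[[0, 3, -15, 16, 0, 0, 0], [0, 3, -15, 16, 0, 0, 0], [0, 3, -16, 0, 0, 0, 0], [0, 0, 0, 0, 0, 0, 0], [0, 0, 0, 0, 0, 0, 0], [0, 0, 0, 0, 0, 0, 0]]]}}

```text
time_s: 21.32
tcp_pos: [0.5567, -0.019, 0.3028]
tool_rot: [-1.572, 0.001, -1.301]
force: [0.3, 0.4, 0.8]
width: 0.0002
```

```bash
python3 - <<'E'
from h import *
s=ctrl.sense(); print(s['time_s'],s['tcp_pos'],s['force'],abs(s['joint_velocities']).max())
im,_=shot("wrist","w17"); cv2.imwrite("pics/w17z.png",cv2.resize(im[50:270,170:470],None,fx=2.6,fy=2.6,interpolation=cv2.INTER_CUBIC))
E
```

```text
21.3167 [ 0.55669471 -0.01898226  0.30280481] [0.27928292 0.37089139 0.83005672] 0.00780549108508973
```

View pics/w17z.png

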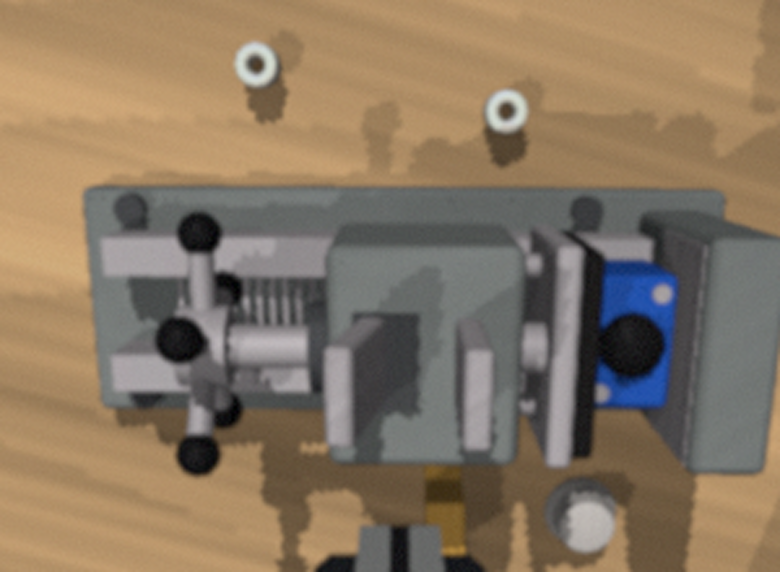

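```bash
python3 - <<'E'
from h import *
for n,x0,x1,rows in (("w1",300,340,range(180,215,3)),("w17",378,412,range(165,218,3)),("w5",395,440,range(215,280,4)),("w8",395,440,range(215,280,4))):
    g=cv2.cvtColor(cv2.imread(f"pics/{n}.png"),cv2.COLOR_BGR2GRAY).astype(float); c=cam("wrist",np.load(f"pics/{n}.npy")); L=[]
    for y in rows:
        p=g[y-1:y+2,x0:x1].mean(0); d=np.gradient(p); i=np.argmin(d[1:-1])+1
        w=np.clip(-d[i-2:i+3],0,None); a=x0+(w*np.arange(i-2,i+3)).sum()/w.sum()
        j=i+3+np.argmax(d[i+3:i+20]); w=np.clip(d[j-2:j+3],0,None)[:]; b=x0+(w*np.arange(j-2,j-2+len(w))).sum()/w.sum()
        L.append(((onz(c,(a,y),.104)-onz(c,(b,y),.104))@VY*1000).round(1))
    print(n,L)
E
```

```text
w1 [np.float64(13.9), np.float64(14.5), np.float64(15.0), np.float64(9.9), np.float64(10.0), np.float64(15.5), np.float64(10.0), np.float64(10.1), np.float64(10.0), np.float64(9.9), np.float64(10.0), np.float64(10.2)]
w17 [np.float64(6.9), np.float64(6.7), np.float64(6.5), np.float64(6.2), np.float64(12.8), np.float64(14.2), np.float64(15.1), np.float64(11.6), np.float64(6.0), np.float64(6.7), np.float64(6.6), np.float64(6.4), np.float64(6.5), np.float64(6.5), np.float64(6.6), np.float64(6.6), np.float64(6.6), np.float64(6.6)]
w5 [np.float64(8.7), np.float64(8.7), np.float64(8.8), np.float64(8.6), np.float64(8.8), np.float64(8.9), np.float64(8.9), np.float64(8.9), np.float64(8.8), np.float64(8.9), np.float64(8.8), np.float64(8.9), np.float64(9.1), np.float64(8.9), np.float64(9.1), np.float64(9.1), np.float64(8.9)]
w8 [np.float64(8.9), np.float64(8.9), np.float64(8.9), np.float64(8.9), np.float64(8.7), np.float64(6.1), np.float64(6.5), np.float64(2.0), np.float64(1.8), np.float64(2.6), np.float64(3.9), np.float64(8.8), np.float64(9.0), np.float64(8.7), np.float64(8.8), np.float64(8.9), np.float64(8.9)]
```

```bash
python3 -c "
from bench import ctrl
print(ctrl.finish_job())"
```

```text
the job is handed in; nothing more can be done
None
```

The infrared eye housing is clamped in the vise at an estimated 27–30 N, and I handed the job in at about 21 s of the 67 s allowed.

**What I did:**
- I squeezed the release lever against the post; the fingers read 33 mm, so the lever was at its stop.
- I slid the block about 57 mm until the housing touched the fixed jaw, with roughly 3–4 N beyond sliding friction, then let go.
- The lever at first stayed part-way in, tooth on tooth (about 39 mm across).
- I then turned the handle about 1.27 rad, pushing balls down on the vise's -x side. The block moved back about 3.4 mm and the half-nut dropped into mesh.

**Last checks:**
- **Lever:** post and lever measure about 44 mm across, so it is at rest and meshed.
- **Housing:** it sits square between the rubber facing and the fixed jaw.
- **Robot:** it is clear of everything, with wrist force near zero.
- **Bystanders:** I did not touch them. The spacers, tube clamp and tuning knob look undisturbed in the last picture, judged by eye. The screwdriver was only partly in the last side view, and I did not look at the remote again.

**Where the clamping-force checks disagree:**

| Method | Estimate |
|---|---|
| Handle torque (about 0.355 N m) | 30 N |
| Screw advance minus block retreat | 27 N |
| Rubber thickness in the pictures | 23–34 N |

All three are well under 50 N, so I did not tighten further. Early in the first handle stroke the finger slid onto the side of the ball. I repositioned it and left those torque readings out of the estimate.

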